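Pack a sorbent cartridge down a glass column

TASK

Stand the steel cartridge from the tray in the mouth of the clear column and let go of it, then take the packing rod from its stand and push cartridge and seal down the column until they bottom out. The seal drags on the way, so feel for the hard stop, then lean on the rod with about 15 N for half a second, never over 30 N or the cartridge cracks. Finally draw the rod out, stand it back in its stand, let go, and leave everything else where it is.

Things in the scene. Friction and masses are not known exactly. Their poses are not given: they have to be found in the camera images.
- column: Clear upright column fixed to the table on a square steel foot 85 x 85 x 12 mm. Origin on the column's axis at table height; z up. Outside diameter 35 mm, bore 24 mm, wall 5.5 mm; over the top 10 mm the wall flares to 43 mm outside and 32 mm inside as a lead-in. The mouth is 125 mm above the table.
- column_mouth (a point): Centre of the column's open mouth, 125 mm above the table; z up along the bore.
- seal (a joint): White plastic seal disc, diameter 23 mm, 10 mm thick, captive in the bore. Value in m is how far it has slid down: at 0 its top face is 20 mm below the mouth, and it starts between 0 and 15 mm. It stays where it is left; a steady drag of about 6 N must be overcome to slide it down.
- seal_top (a point): Centre of the seal's top face, on the column's axis. The seal bottoms out on a rigid stop inside the column whose depth differs each time and is not measured: there, the top of the cartridge standing on it lies somewhere between 33 and 55 mm below the mouth, and the push rises steeply, by about 5 to 10 N per mm, beyond the drag.
- cartridge_center (a point): Loose steel cylinder with two narrow white bands, diameter 20 mm, length 50 mm, about 60 g, standing upright in the tray (its lower end 3 mm above the table). Point at its centre, half-way up; z along its axis. Either end may go down. Standing on the seal in the column it sticks out 15 to 30 mm above the mouth at first.
- cartridge_foot (a point): Centre of the cartridge's lower end, 25 mm below its centre.
- rod_grip (a point): Loose metal packing rod, about 160 g, 141 mm long, standing upright in its stand: a shaft of diameter 18 mm and length 85 mm below, then a collar of diameter 40 mm, 6 mm thick, then a round handle of diameter 24 mm, 50 mm long, at the top. Point on the axis in the handle, 118 mm above the shaft's tip, 27 mm above the collar's top face and 23 mm below the handle's top; z up along the rod.
- rod_tip (a point): Centre of the flat lower end of the rod's shaft.
- stand: Black block 80 x 80 x 55 mm fixed to the table with one upright blind hole in the middle of its top, diameter 23 mm, 45 mm deep, chamfered 3 mm. Origin at table height under the hole's centre. The standing rod's tip is 10 mm above the table.
- tray: Low steel tray 110 x 80 mm, rim 10 mm high, floor 3 mm thick, fixed to the table, holding the cartridge and a small fitting. Origin under its centre; x along its long side. The fitting stands about 60 mm from the cartridge along the tray's x.
- fitting_a: Bystander in the tray: small cream plastic fitting, diameter 24 mm, 25 mm tall. Origin at its underside.
- fitting_b: Bystander on the table: the same cream fitting. Origin at its underside.
- union: Bystander: small brass fitting, diameter 24 mm, 24 mm tall. Origin at its underside.
- spanner: Bystander: spanner lying flat near the robot. Origin under its middle.
- reagent: Bystander: amber bottle, diameter 60 mm, 120 mm tall. Origin at its underside.
- jar: Bystander: white jar, diameter 56 mm, 55 mm tall, near the robot. Origin at its underside.
- beaker: Bystander: glass beaker, diameter 64 mm, 75 mm tall. Origin at its underside.

How it is judged:
On the way, in this order (a step that is already met when the one before it is completed fails the run):
1. the cartridge stands in the column's mouth, foot on or just above the seal, let go (horizontal distance between each of cartridge_foot, cartridge_center and column_mouth below 0.004 m and z of cartridge_center in the frame of column_mouth between -0.014 and 0.022 m and contact force between the fingers and cartridge below 0.1 N), for 0.2 s.
2. cartridge and seal are bottomed out deep in the column, at a standstill under the rod, which presses with at least 11 N (horizontal distance between each of cartridge_foot, cartridge_center and column_mouth below 0.004 m and z of cartridge_center in the frame of column_mouth below -0.0565 m and contact force between rod and cartridge above 11 N and linear speed of cartridge below 0.004 m/s), for 0.3 s.
At the end, for the whole second after the job is handed in: The cartridge stands in the column within 4 mm of its axis packed down (its centre at least 56.5 mm below the mouth); the rod stands upright in the hole of its stand, fully down (tip within 3 mm of the hole's floor), released, all at rest (horizontal distance between each of cartridge_foot, cartridge_center and column_mouth below 0.004 m and z of cartridge_center in the frame of column_mouth below -0.0565 m and horizontal distance between rod_tip and stand below 0.006 m and z of rod_tip in the frame of stand below 0.013 m and angle between rod_grip's own z axis and vertical below 0.15 rad and linear speed of each of rod, cartridge below 0.02 m/s and contact force between the fingers and rod below 0.1 N); the robot touches nothing.
It fails at once if the rod presses on the cartridge with more than 35 N (contact force between rod and cartridge above 35 N).
It fails at once if a bystander is shifted by more than 30 mm (distance of any of fitting_a, fitting_b, union, spanner, reagent, jar, beaker from where it was at the start of the episode above 0.03 m).
It also fails if it takes over 70 s, if anything falls off the work surface, if the arm or the gripper's body presses on something with over 40 N, if the wrist force passes 120 N, or if a joint passes its speed limit or range.

ROBOT

A 6-joint arm with a two-finger parallel gripper is mounted at the origin on the work surface. World frame = base frame: x ahead of the robot, y to its left, z up, the work surface at z = 0. Lengths are in m, angles in rad, forces in N, time in s.
With the tool pointing down it reaches from about 0.3 to 0.75 m from the base axis. Payload 8.5 kg.
Tool frame: the origin (TCP) lies between the finger pads; the fingertips stand 25 mm ahead of it and the grasp point (between the pads) lies 6 mm ahead of it; x points along the fingers, y is the direction in which the jaws open and shut, and the axes are right-handed (so a half turn about x gives the same grasp; the last joint's range is limited). The gripper opens to 85 mm and grips with 20 to 120 N. Pads are 22 mm wide; open, the fingers measure 114 mm over their backs; the gripper's body (76 mm by 85 mm) begins 54 mm behind the grasp point. The pads swing forward as they close: fully open they stand 13 mm farther back than shut.
Start: joints at [-1.506, 0.381, 1.297, -0, 1.464, -0.215], TCP at [0.152, -0.529, 0.256] pointing down, gripper open.
Joint ranges: [-3.11, 3.11], [-0.89, 2.33], [0.22, 2.48], [-1.42, 4.56], [0.17, 2.85], [-2.88, 2.88]. Speed limits (rad/s): [2.39, 2.39, 3.14, 3.14, 3.14, 3.14].

INTERFACE

Orientations are given as a unit quaternion [w, x, y, z].
In Python, from workcell import ctrl gives the robot as it stands.
- The arm moves only by the tool carry_out, never from a script. Its argument "rows" is a list of rows, each an object of numbers: "grip": the closure in counts, from 0 (fully open) to 255 (shut); "tx", "ty", "tz": the shift along the tool's x, y, z in m; "wx", "wy", "wz": the turn, a rotation vector about the tool's x, y, z in degrees. In form: [{"grip": .., "tx": .., "ty": .., "tz": .., "wx": .., "wy": .., "wz": ..}, ...]. A call has 1 to 20 rows; each row is the pose to reach, as a shift and turn from the pose commanded when the call began, along the tool's axes at that moment; what a row does not reach only later rows make up. A row lasts 1/12 s, in which the tool goes at most 41.7 mm and 7.16 degrees, less where a joint would pass 70% of its speed; a pose out of reach is approached as far as the arm can. A call with a gripper value outside its range is refused whole. The fingers move at their own pace and stop on an object; "newtons" is the grip in N (left out, the last holds). Time passes only in rows, so rows that repeat a pose let the fingers close. It gives the time, the measured TCP pose, the force and the opening at its end, in the units of the state.
- ctrl.get_obs(): the state, without advancing time (a new reading comes with each control period).
- ctrl.capture(name): name is "scene" or "top" or "wrist"; returns a dict with "image" (384x512x3 uint8, red, green, blue), "mtx" (3x3 intrinsics, pixels), "position" and "rotation" of the camera in the world. Camera axes: x right, y down, z forward; pixel columns grow to the right and rows downward; lengths in m; the calibration is good to about 2 mm. The wrist camera is an equidistant fisheye: a pixel r from the principal point sees the ray r / f radians off the axis. A picture is of the moment at which its call begins. There is no depth.
- ctrl.close_job(): hands the job in, once; it reports no verdict.
The state is a dict: "time_s": time; "joint_pos": joint angles; "joint_velocities": joint speeds; "joint_torque": joint torques, N m; "position": TCP position; "tool_rot": TCP orientation; "wrist_force": force on the tool from outside, world axes, zero at the start; "moment": the same for the moment, N m; "grip_width": finger opening in m.
Only numpy, scipy, OpenCV 4.12 (cv2) and the standard library are available. Lean on these libraries where they do the work, as an engineer would, in place of code of your own. Each camera call takes 0.05 s, during which the arm holds its last target.

## Working session

There is one attempt and no reset: what is moved stays moved. The work goes in short steps, Python scripts to look and compute and a tool call to move; the robot and the scene stay as the last step left them, time stands still between calls to the robot, and variables do not carry over. Pictures are saved under pics/ and viewed, and the job is handed in when it is done.

Besides the shell and the picture viewer there is one more tool, called after "Emit:" by a JSON object that holds its "fn" and its "kwargs". carry_out: Moves the arm, as the interface text tells. Its arguments: {"type":"object","properties":{"rows":{"type":"array"},"newtons":{"type":"number"}},"required":["rows"]}

```bash
mkdir -p pics; ls
python3 - <<'E'
from workcell import ctrl
import cv2
print(ctrl.get_obs())
for n in ["scene","top","wrist"]:
    c=ctrl.capture(n); print(n,c["mtx"],c["position"],c["rotation"])
    cv2.imwrite(f"pics/{n}0.png",c["image"][:,:,::-1])
E
```

```text
pics
{'time_s': 0.0, 'joint_pos': array([-1.50630074e+00,  3.81160319e-01,  1.29827140e+00,  2.14949298e-06,
        1.46359587e+00, -2.15311210e-01]), 'joint_velocities': array([ 5.94418275e-05,  7.29649538e-04,  2.39462891e-03, -3.60356316e-04,
        1.48906902e-03,  1.30723257e-04]), 'joint_torque': array([-2.46934578e-03, -4.48472893e+01, -2.31277746e+01, -2.72595125e-04,
        4.81253082e-03, -2.95598852e-05]), 'position': array([ 0.15186832, -0.52834139,  0.25572733]), 'tool_rot': array([ 0.09809831,  0.70023678,  0.09910996, -0.70015883]), 'wrist_force': array([ 0.07856064,  0.0985953 , -0.831135  ]), 'moment': array([-0.00417876, -0.04567881,  0.00620807]), 'grip_width': 0.08528022940965864}
scene [[355.78190798   0.         250.70142015]
 [  0.         355.78190798 192.36987778]
 [  0.           0.           1.        ]] [ 1.06898949 -0.52708996  0.64026546] [-0.4086435   0.83086129  0.33872755 -0.16716357]
top [[443.4347438    0.         260.31098922]
 [  0.         443.4347438  186.11636998]
 [  0.           0.           1.        ]] [5.01917866e-01 2.33068507e-04 1.07355925e+00] [-0.01994712  0.70937249 -0.70391095  0.03003601]
wrist [[297.31863964   0.         255.07925327]
 [  0.         297.31863964 190.53058045]
 [  0.           0.           1.        ]] [ 0.23196078 -0.50510592  0.37411177] [ 0.13117913  0.78800999 -0.59331721 -0.09903022]
```

View pics/scene0.png

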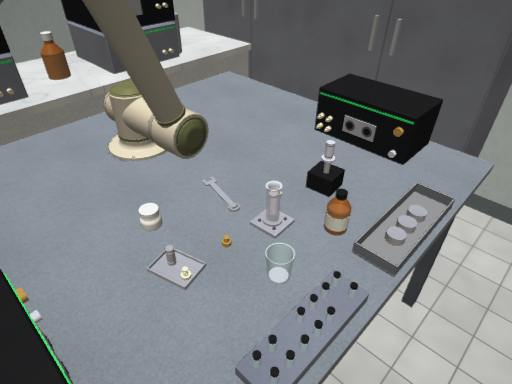

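View pics/top0.png

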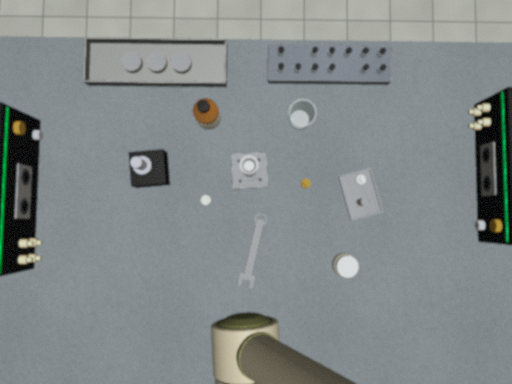

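View pics/wrist0.png

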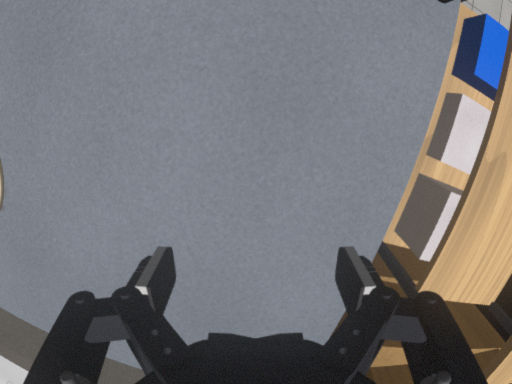

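The top view shows the column near (249,166), the stand with rod near (142,163), and the tray near (360,195) with the cartridge at about (361,202). I'll zoom in to measure them.

```bash
cat > h.py <<'E'
import numpy as np, cv2
from scipy.spatial.transform import Rotation as R
def rot(q): q=np.asarray(q); return R.from_quat([q[1],q[2],q[3],q[0]])
def ray(c,u,v,fish=False):
    K=c["mtx"]; x=(u-K[0,2])/K[0,0]; y=(v-K[1,2])/K[1,1]
    if fish:
        r=np.hypot(x,y)+1e-12; d=np.array([np.sin(r)*x/r,np.sin(r)*y/r,np.cos(r)])
    else: d=np.array([x,y,1.]); d/=np.linalg.norm(d)
    return np.asarray(c["position"]),rot(c["rotation"]).apply(d)
def onz(c,u,v,z,fish=False):
    p,d=ray(c,u,v,fish); return p+d*(z-p[2])/d[2]
def proj(c,P,fish=False):
    d=rot(c["rotation"]).inv().apply(np.asarray(P)-c["position"]); K=c["mtx"]
    if fish:
        s=np.hypot(d[0],d[1]); t=np.arctan2(s,d[2]); x,y=d[:2]/s*t
    else: x,y=d[:2]/d[2]
    return np.array([K[0,0]*x+K[0,2],K[1,1]*y+K[1,2]])
def tri(rs):
    A=np.zeros((3,3));b=np.zeros(3)
    for p,d in rs:
        M=np.eye(3)-np.outer(d,d);A+=M;b+=M@p
    X=np.linalg.solve(A,b); return X,[np.linalg.norm((np.eye(3)-np.outer(d,d))@(X-p)) for p,d in rs]
E
python3 - <<'E'
from h import *
from workcell import ctrl
import pickle
D={n:ctrl.capture(n) for n in("top","scene")}
pickle.dump(D,open("d0.pkl","wb"))
t=D["top"]["image"][:,:,::-1];s=D["scene"]["image"][:,:,::-1]
def cr(im,x,y,w,h,k): return cv2.resize(im[y:y+h,x:x+w],None,fx=k,fy=k,interpolation=cv2.INTER_CUBIC)
cv2.imwrite("pics/t1.png",np.hstack([cr(t,120,140,60,60,6),cr(t,225,140,60,60,6)]))
cv2.imwrite("pics/t2.png",cr(t,330,160,60,70,8))
cv2.imwrite("pics/s1.png",np.hstack([cr(s,240,170,60,70,6),cr(s,295,130,60,70,6)]))
cv2.imwrite("pics/s2.png",cr(s,140,235,75,60,8))
for n,u,v,z in [("col",249,166,.125),("rod",142,163,.151),("cart",361,202,.053),("tray",360,195,0),("foot",249.5,170.5,.012),("stand",148.5,168.5,.055)]: print(n,onz(D["top"],u,v,z))
E
```

```text
col [0.61232429 0.01157481 0.125     ]
rod [0.61360281 0.23440055 0.151     ]
cart [ 0.53940139 -0.24687758  0.053     ]
tray [ 0.55835311 -0.2574215   0.        ]
foot [0.61460196 0.0116255  0.012     ]
stand [0.61262723 0.24353759 0.055     ]
```

View pics/t1.png

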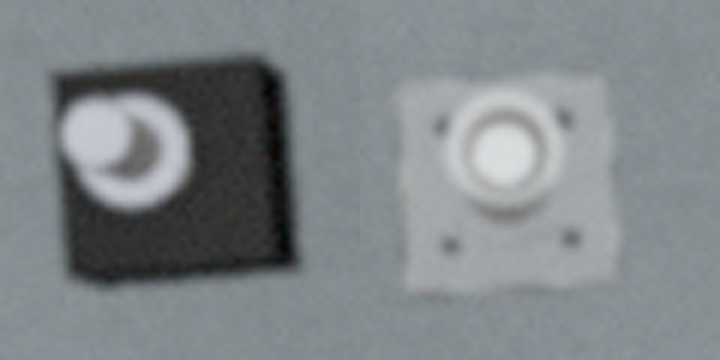

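View pics/t2.png

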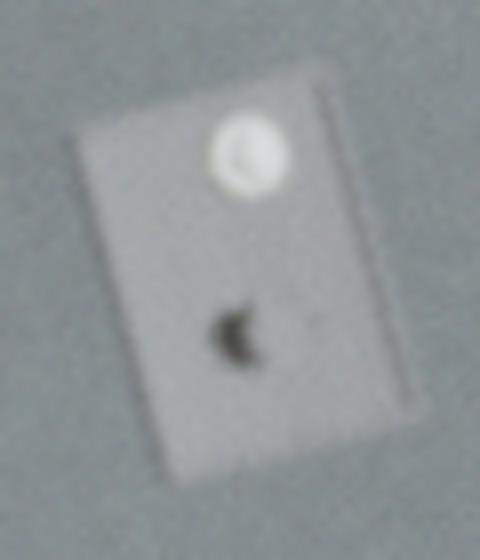

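View pics/s1.png

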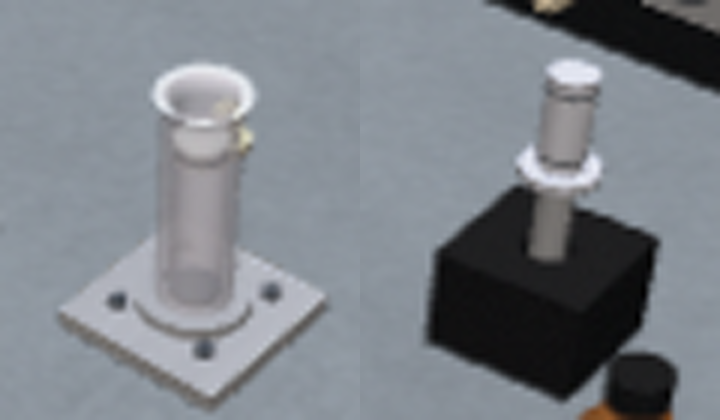

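View pics/s2.png

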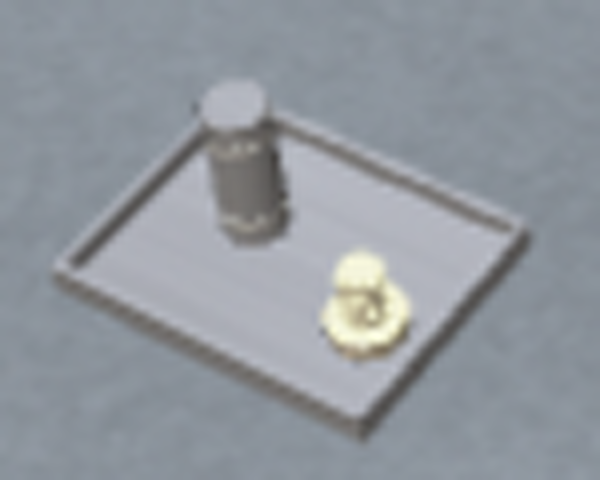

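Run:
```python
from h import *
import pickle
D=pickle.load(open("d0.pkl","rb"));T=D["top"];S=D["scene"]
f=lambda X,k,o:(X+.5)/k-.5+o
pts={"mouth":((f(143,6,225),f(152,6,140)),(f(204,6,240),f(97,6,170)),.125),
"rodtop":((f(95,6,120),f(137,6,140)),(f(215,6,295),f(73,6,130)),.151),
"cart":((f(285,8,330),f(332,8,160)),(f(236,8,140),f(105,8,235)),.053),
"fitA":((f(250,8,330),f(155,8,160)),(f(365,8,140),f(320,8,235)),.0155)}
for n,(a,b,z) in pts.items():
    print(n,onz(T,*a,z).round(4),onz(S,*b,z).round(4),tri([ray(T,*a),ray(S,*b)]))
print("collar",onz(T,f(132,6,120),f(151,6,140),.101),onz(S,f(199,6,295),f(168,6,130),.101))
# tray corners (rim z=.01)
for u,v in[(75,130),(325,65),(175,482),(425,412)]: print(onz(T,f(u,8,330),f(v,8,160),.01).round(4))
for u,v in[(55,270),(365,430),(528,230),(235,75)]: print(onz(S,f(u,8,140),f(v,8,235),.01).round(4))
# stand top corners, foot corners
for u,v in[(52,72),(262,60),(275,262),(72,270)]: print("st",onz(T,f(u,6,120),f(v,6,140),.055).round(4))
for u,v in[(42,90),(242,78),(258,282),(50,290)]: print("ft",onz(T,f(u,6,225),f(v,6,140),.012).round(4))
print(rot([0.09809831,0.70023678,0.09910996,-0.70015883]).as_matrix().round(3))
```

```text
mouth [0.6147 0.0129 0.125 ] [0.622  0.0085 0.125 ] (array([0.61616805, 0.01370008, 0.11913112]), [np.float64(0.0011163907328233095), np.float64(0.0011163907328234565)])
rodtop [0.6147 0.2481 0.151 ] [0.6215 0.2444 0.151 ] (array([0.61642321, 0.25034192, 0.14629876]), [np.float64(0.0014513754531433251), np.float64(0.0014513754531433759)])
cart [ 0.5416 -0.2566  0.053 ] [ 0.5464 -0.2568  0.053 ] (array([ 0.54257251, -0.25628081,  0.04981388]), [np.float64(0.0013612888519287099), np.float64(0.0013612888519287233)])
fitA [ 0.5962 -0.256   0.0155] [ 0.6059 -0.2623  0.0155] (array([ 0.59752313, -0.25811988,  0.00473129]), [np.float64(0.0006022469296539132), np.float64(0.0006022469296538424)])
collar [0.61577815 0.24790348 0.101     ] [0.62216055 0.24200265 0.101     ]
[ 0.6038 -0.2044  0.01  ]
[ 0.6242 -0.2803  0.01  ]
[ 0.4981 -0.2339  0.01  ]
[ 0.5196 -0.3094  0.01  ]
[ 0.5244 -0.3105  0.01  ]
[ 0.6318 -0.2828  0.01  ]
[ 0.6092 -0.207   0.01  ]
[ 0.4976 -0.2299  0.01  ]
st [0.6514 0.291  0.055 ]
st [0.6568 0.2107 0.055 ]
st [0.5789 0.204  0.055 ]
st [0.5752 0.2813 0.055 ]
ft [0.6528 0.0551 0.012 ]
ft [ 0.6584 -0.0252  0.012 ]
ft [ 0.5762 -0.0321  0.012 ]
ft [0.5723 0.051  0.012 ]
[[-0.     0.276 -0.961]
 [ 0.001 -0.961 -0.276]
 [-1.    -0.001 -0.   ]]
```

Emit:
{"fn": "carry_out", "kwargs": {"rows": [{"grip": 0, "ty": -0.008, "tz": -0.02}, {"grip": 0, "ty": -0.018, "tz": -0.05}, {"grip": 0, "ty": -0.03, "tz": -0.085}, {"grip": 0, "ty": -0.042, "tz": -0.12}, {"grip": 0, "ty": -0.054, "tz": -0.155}, {"grip": 0, "ty": -0.066, "tz": -0.19}, {"grip": 0, "ty": -0.078, "tz": -0.225}, {"grip": 0, "ty": -0.09, "tz": -0.26}, {"grip": 0, "ty": -0.102, "tz": -0.295}, {"tx": 0.01, "grip": 0, "ty": -0.114, "tz": -0.33}, {"tx": 0.02, "grip": 0, "ty": -0.126, "tz": -0.365}, {"tx": 0.03, "grip": 0, "ty": -0.138, "tz": -0.4}, {"tx": 0.045, "grip": 0, "ty": -0.148, "tz": -0.43}, {"tx": 0.06, "grip": 0, "ty": -0.154, "tz": -0.45}, {"tx": 0.06, "grip": 0, "ty": -0.154, "tz": -0.45}, {"tx": 0.06, "grip": 0, "ty": -0.154, "tz": -0.45}]}}

```text
schema error: expected keys grip, tx, ty, tz, wx, wy, wz
```

```bash
cat > snap.py <<'E'
import sys,pickle
from h import *
from workcell import ctrl
n=sys.argv[1]; 
o=ctrl.get_obs(); D={"obs":o}
for c in sys.argv[2:]:
    D[c]=ctrl.capture(c); cv2.imwrite(f"pics/{c}_{n}.png",D[c]["image"][:,:,::-1])
pickle.dump(D,open(n+".pkl","wb"))
print(o["time_s"],o["position"],o["wrist_force"],o["grip_width"]); print(rot(o["tool_rot"]).as_matrix().round(4))
E
python3 snap.py a1 wrist
```

```text
0.25 [ 0.1518768  -0.52850008  0.2560459 ] [ 0.75202534 -1.0032423  -0.60994269] 0.08561531850065653
[[-1.000e-04  2.762e-01 -9.611e-01]
 [ 6.000e-04 -9.611e-01 -2.762e-01]
 [-1.000e+00 -6.000e-04 -1.000e-04]]
```

View pics/wrist_a1.png

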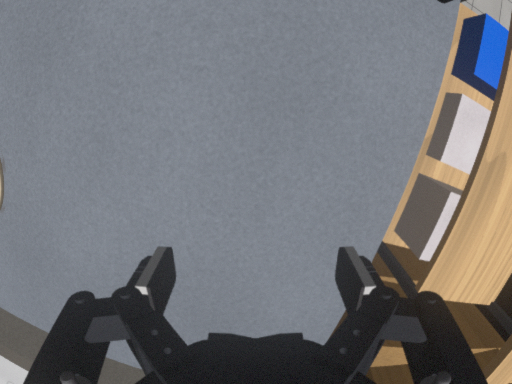

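The call was refused because every key is required. The arm has not moved, so I'll resend it.

Emit:
{"fn": "carry_out", "kwargs": {"rows": [{"grip": 0, "tx": 0, "ty": -0.008, "tz": -0.02, "wx": 0, "wy": 0, "wz": 0}, {"grip": 0, "tx": 0, "ty": -0.018, "tz": -0.05, "wx": 0, "wy": 0, "wz": 0}, {"grip": 0, "tx": 0, "ty": -0.03, "tz": -0.085, "wx": 0, "wy": 0, "wz": 0}, {"grip": 0, "tx": 0, "ty": -0.042, "tz": -0.12, "wx": 0, "wy": 0, "wz": 0}, {"grip": 0, "tx": 0, "ty": -0.054, "tz": -0.155, "wx": 0, "wy": 0, "wz": 0}, {"grip": 0, "tx": 0, "ty": -0.066, "tz": -0.19, "wx": 0, "wy": 0, "wz": 0}, {"grip": 0, "tx": 0, "ty": -0.078, "tz": -0.225, "wx": 0, "wy": 0, "wz": 0}, {"grip": 0, "tx": 0, "ty": -0.09, "tz": -0.26, "wx": 0, "wy": 0, "wz": 0}, {"grip": 0, "tx": 0, "ty": -0.102, "tz": -0.295, "wx": 0, "wy": 0, "wz": 0}, {"grip": 0, "tx": 0.01, "ty": -0.114, "tz": -0.33, "wx": 0, "wy": 0, "wz": 0}, {"grip": 0, "tx": 0.02, "ty": -0.126, "tz": -0.365, "wx": 0, "wy": 0, "wz": 0}, {"grip": 0, "tx": 0.03, "ty": -0.138, "tz": -0.4, "wx": 0, "wy": 0, "wz": 0}, {"grip": 0, "tx": 0.045, "ty": -0.148, "tz": -0.43, "wx": 0, "wy": 0, "wz": 0}, {"grip": 0, "tx": 0.06, "ty": -0.154, "tz": -0.45, "wx": 0, "wy": 0, "wz": 0}, {"grip": 0, "tx": 0.06, "ty": -0.154, "tz": -0.45, "wx": 0, "wy": 0, "wz": 0}, {"grip": 0, "tx": 0.06, "ty": -0.154, "tz": -0.45, "wx": 0, "wy": 0, "wz": 0}]}}

```text
time_s: 1.63
position: [0.5421, -0.2556, 0.1954]
tool_rot: [-0.099, -0.7, -0.1, 0.701]
wrist_force: [0.2, 0.6, 1.0]
grip_width: 0.0853
```

```bash
python3 snap.py a2 wrist
```

```text
1.6333 [ 0.54205151 -0.25560739  0.19544316] [0.15008814 0.59109175 1.00582258] 0.0853287850865884
[[-0.0017  0.2779 -0.9606]
 [ 0.001  -0.9606 -0.2779]
 [-1.     -0.0014  0.0014]]
```

View pics/wrist_a2.png

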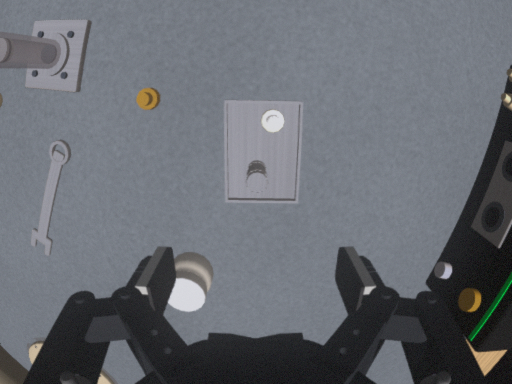

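Run:
```python
from h import *
import pickle
D=pickle.load(open("a2.pkl","rb"));W=D["wrist"]
print(W["position"],rot(W["rotation"]).as_matrix().round(3))
im=W["image"][:,:,::-1]
cv2.imwrite("pics/a2c.png",cv2.resize(im[95:210,215:310],None,fx=6,fy=6,interpolation=cv2.INTER_CUBIC))
for P in [(.5416,-.2566,.053),(.5416,-.2566,.003),(.6147,.0129,.125)]: print(proj(W,P,True))
```

```text
[ 0.62228695 -0.23215167  0.31364676] [[ 0.278 -0.908 -0.313]
 [-0.961 -0.263 -0.09 ]
 [-0.001  0.326 -0.945]]
[256.37696245 184.86413282]
[256.21116154 170.64587586]
[-19.26951398  52.94410573]
```

View pics/a2c.png

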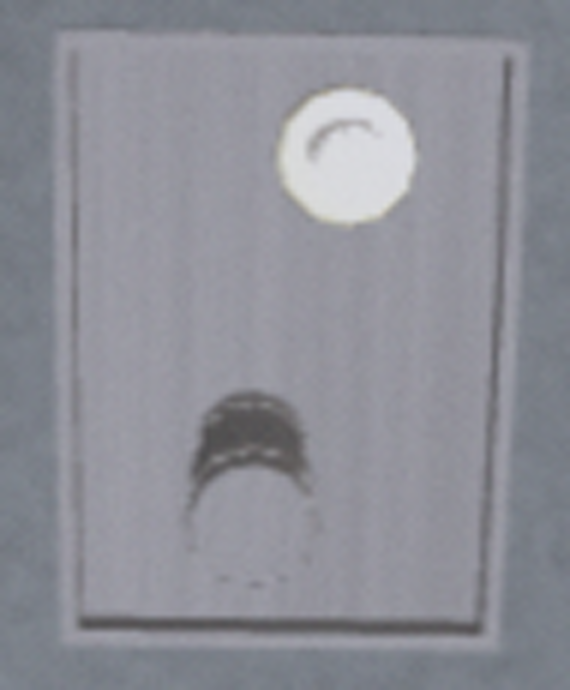

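Run:
```python
from h import *
import pickle
W=pickle.load(open("a2.pkl","rb"))["wrist"]
f=lambda X,o:(X+.5)/6-.5+o
c=onz(W,f(252,215),f(523,95),.053,True); print(c)
print(onz(W,f(187,215),f(523,95),.053,True),onz(W,f(318,215),f(523,95),.053,True),onz(W,f(252,215),f(462,95),.053,True),onz(W,f(252,215),f(583,95),.053,True))
print("base far edge",onz(W,f(250,215),f(392,95),.003,True))
for u,v in[(57,32),(530,42),(498,645),(64,645)]:print(onz(W,f(u,215),f(v,95),.01,True))
```

```text
[ 0.54453862 -0.25594224  0.053     ]
[ 0.54177243 -0.2463846   0.053     ] [ 0.54735566 -0.26564807  0.053     ] [ 0.55383307 -0.25323621  0.053     ] [ 0.53520141 -0.25866183  0.053     ]
base far edge [ 0.55306197 -0.25331199  0.003     ]
[ 0.60594576 -0.20412694  0.01      ]
[ 0.62694284 -0.28116186  0.01      ]
[ 0.52182232 -0.3098621   0.01      ]
[ 0.49969416 -0.23332521  0.01      ]
```

The tray is at (225–300, 100–200). The cartridge top is at about (256.6, 181.8) and measures 20 mm across, as it should, at (0.544, -0.256). Next I descend and grip its top 14 mm.

Emit:
{"fn": "carry_out", "kwargs": {"rows": [{"grip": 0, "tx": 0.025, "ty": 0.001, "tz": -0.0015, "wx": 0, "wy": 0, "wz": 0}, {"grip": 0, "tx": 0.06, "ty": 0.001, "tz": -0.0015, "wx": 0, "wy": 0, "wz": 0}, {"grip": 0, "tx": 0.095, "ty": 0.001, "tz": -0.0015, "wx": 0, "wy": 0, "wz": 0}, {"grip": 0, "tx": 0.12, "ty": 0.001, "tz": -0.0015, "wx": 0, "wy": 0, "wz": 0}, {"grip": 0, "tx": 0.1315, "ty": 0.001, "tz": -0.0015, "wx": 0, "wy": 0, "wz": 0}, {"grip": 140, "tx": 0.1315, "ty": 0.001, "tz": -0.0015, "wx": 0, "wy": 0, "wz": 0}, {"grip": 140, "tx": 0.1315, "ty": 0.001, "tz": -0.0015, "wx": 0, "wy": 0, "wz": 0}, {"grip": 160, "tx": 0.1315, "ty": 0.001, "tz": -0.0015, "wx": 0, "wy": 0, "wz": 0}, {"grip": 160, "tx": 0.1315, "ty": 0.001, "tz": -0.0015, "wx": 0, "wy": 0, "wz": 0}], "newtons": 40}}

```text
time_s: 2.43
position: [0.544, -0.2577, 0.0666]
tool_rot: [0.099, 0.701, 0.098, -0.699]
wrist_force: [-0.3, -0.2, 0.6]
grip_width: 0.0388
```

```bash
python3 snap.py a3 wrist scene
```

```text
2.4333 [ 0.54395108 -0.2576807   0.06661697] [-0.29715304 -0.2143269   0.60695763] 0.038791684434479855
[[ 0.0025  0.2756 -0.9613]
 [-0.0019 -0.9613 -0.2756]
 [-1.      0.0025 -0.0019]]
```

View pics/wrist_a3.png

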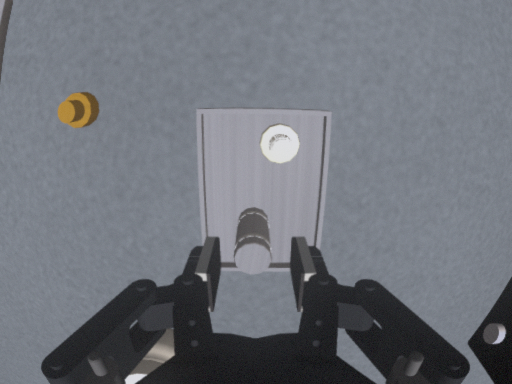

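The cartridge (254,255) stands centred between the pads (217 and 295). I'll close on it.

Emit:
{"fn": "carry_out", "kwargs": {"rows": [{"grip": 230, "tx": 0.002, "ty": 0, "tz": 0, "wx": 0, "wy": 0, "wz": 0}, {"grip": 230, "tx": 0.002, "ty": 0, "tz": 0, "wx": 0, "wy": 0, "wz": 0}, {"grip": 230, "tx": 0.002, "ty": 0, "tz": 0, "wx": 0, "wy": 0, "wz": 0}, {"grip": 230, "tx": 0.002, "ty": 0, "tz": 0, "wx": 0, "wy": 0, "wz": 0}, {"grip": 230, "tx": 0.002, "ty": 0, "tz": 0, "wx": 0, "wy": 0, "wz": 0}, {"grip": 230, "tx": 0.002, "ty": 0, "tz": 0, "wx": 0, "wy": 0, "wz": 0}, {"grip": 230, "tx": -0.01, "ty": 0, "tz": 0, "wx": 0, "wy": 0, "wz": 0}, {"grip": 230, "tx": -0.04, "ty": 0, "tz": 0, "wx": 0, "wy": 0, "wz": 0}, {"grip": 230, "tx": -0.07, "ty": 0, "tz": 0, "wx": 0, "wy": 0, "wz": 0}, {"grip": 230, "tx": -0.1, "ty": 0, "tz": 0, "wx": 0, "wy": 0, "wz": 0}, {"grip": 230, "tx": -0.13, "ty": 0, "tz": 0, "wx": 0, "wy": 0, "wz": 0}, {"grip": 230, "tx": -0.16, "ty": 0, "tz": 0, "wx": 0, "wy": 0, "wz": 0}, {"grip": 230, "tx": -0.17, "ty": 0, "tz": 0, "wx": 0, "wy": 0, "wz": 0}, {"grip": 230, "tx": -0.17, "ty": 0, "tz": 0, "wx": 0, "wy": 0, "wz": 0}]}}

```text
time_s: 3.7
position: [0.5441, -0.2572, 0.2373]
tool_rot: [0.1, 0.701, 0.097, -0.699]
wrist_force: [-0.0, -0.3, -1.2]
grip_width: 0.0181
```

```bash
python3 snap.py a4 wrist scene
python3 - <<'E'
from h import *
w=cv2.imread("pics/wrist_a4.png");s=cv2.imread("pics/scene_a4.png")
cv2.imwrite("pics/a4.png",np.hstack([w[100:384,120:400],s[0:384,60:400][:284]]))
cv2.imwrite("pics/a4z.png",cv2.resize(w[190:300,190:320],None,fx=5,fy=5,interpolation=cv2.INTER_CUBIC))
E
```

```text
3.7 [ 0.54414879 -0.25715591  0.23727848] [-0.04100325 -0.3308994  -1.18779936] 0.018056688995863195
[[ 0.0041  0.2763 -0.9611]
 [-0.003  -0.9611 -0.2763]
 [-1.      0.0041 -0.0031]]
```

View pics/a4.png

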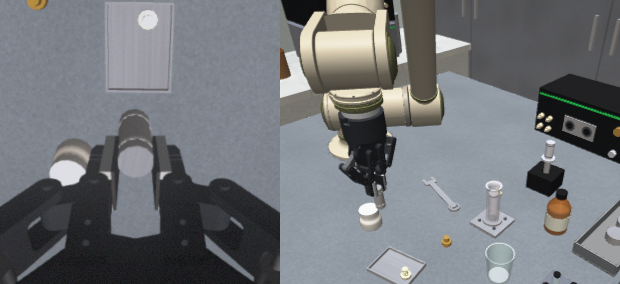

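View pics/a4z.png

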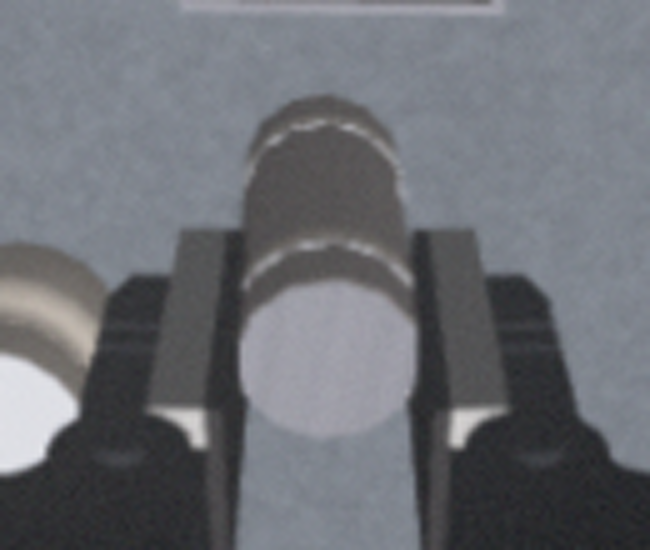

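Run:
```python
from h import *
import pickle
for fn in["a3","a4"]:
    D=pickle.load(open(fn+".pkl","rb"));W=D["wrist"];o=D["obs"];T=rot(o["tool_rot"])
    cam=T.inv().apply(W["position"]-o["position"]); print(fn,"cam in tool",cam,(T.inv()*rot(W["rotation"])).as_matrix().round(3).tolist())
    if fn=="a4":
        f=lambda X,o:(X+.5)/5-.5+o
        def inx(u,v,x): # intersect plane tool x = x
            p,d=ray(W,f(u,190),f(v,190),True); p=T.inv().apply(p-o["position"]); d=T.inv().apply(d); return p+d*(x-p[0])/d[0]
        for x in(.010,.012,.014):
            print(x,inx(328,358,x),np.linalg.norm(inx(240,358,x)-inx(416,358,x)),np.linalg.norm(inx(328,278,x)-inx(328,438,x)))
        print("base far",inx(322,95,.062), "tip corners",[inx(u,v,.025) for u,v in[(243,230),(412,230)]])
```

```text
a3 cam in tool [-0.11830919 -0.00041595 -0.08344971] [[-0.001, -0.325, 0.946], [1.0, -0.0, 0.001], [-0.0, 0.946, 0.325]]
a4 cam in tool [-0.11833972 -0.00037726 -0.08344295] [[-0.001, -0.324, 0.946], [1.0, -0.0, 0.001], [-0.0, 0.946, 0.324]]
0.01 [ 0.01       -0.00018207 -0.00151628] 0.017880450187734216 0.01948369102011905
0.012 [ 0.012      -0.00017902 -0.00023957] 0.01815909268980871 0.01978731785045559
0.014 [ 0.014      -0.00017598  0.00103715] 0.0184377351918832 0.020090944680792155
base far [ 0.062      -0.00090436 -0.00905354] tip corners [array([ 0.025     , -0.00938975, -0.00841898]), array([ 0.025     ,  0.00895191, -0.00841339])]
```

The cartridge is held straight, within about 1 mm of the TCP axis. The gripped position matches the wrist camera, while the top view reads about 3 mm short in x. The corrected mouth estimate is (0.617, 0.0125), so I go above it and look.

Emit:
{"fn": "carry_out", "kwargs": {"rows": [{"grip": 230, "tx": 0, "ty": -0.015, "tz": -0.01, "wx": 0, "wy": 0, "wz": 0}, {"grip": 230, "tx": 0, "ty": -0.04, "tz": -0.025, "wx": 0, "wy": 0, "wz": 0}, {"grip": 230, "tx": 0, "ty": -0.07, "tz": -0.043, "wx": 0, "wy": 0, "wz": 0}, {"grip": 230, "tx": 0, "ty": -0.1, "tz": -0.06, "wx": 0, "wy": 0, "wz": 0}, {"grip": 230, "tx": 0, "ty": -0.13, "tz": -0.078, "wx": 0, "wy": 0, "wz": 0}, {"grip": 230, "tx": 0, "ty": -0.16, "tz": -0.096, "wx": 0, "wy": 0, "wz": 0}, {"grip": 230, "tx": 0, "ty": -0.19, "tz": -0.114, "wx": 0, "wy": 0, "wz": 0}, {"grip": 230, "tx": 0.01, "ty": -0.217, "tz": -0.131, "wx": 0, "wy": 0, "wz": 0}, {"grip": 230, "tx": 0.02, "ty": -0.234, "tz": -0.141, "wx": 0, "wy": 0, "wz": 0}, {"grip": 230, "tx": 0.025, "ty": -0.239, "tz": -0.145, "wx": 0, "wy": 0, "wz": 0}, {"grip": 230, "tx": 0.025, "ty": -0.239, "tz": -0.145, "wx": 0, "wy": 0, "wz": 0}, {"grip": 230, "tx": 0.025, "ty": -0.239, "tz": -0.145, "wx": 0, "wy": 0, "wz": 0}]}}

```text
time_s: 4.8
position: [0.6166, 0.0123, 0.2085]
tool_rot: [-0.098, -0.699, -0.099, 0.701]
wrist_force: [0.5, 0.3, -1.0]
grip_width: 0.0182
```

```bash
python3 snap.py a5 wrist scene
python3 - <<'E'
from h import *
w=cv2.imread("pics/wrist_a5.png");s=cv2.imread("pics/scene_a5.png")
cv2.imwrite("pics/a5z.png",cv2.resize(w[160:300,190:320],None,fx=4.2,fy=4.2,interpolation=cv2.INTER_CUBIC))
cv2.imwrite("pics/a5s.png",cv2.resize(s[120:250,210:340],None,fx=4,fy=4,interpolation=cv2.INTER_CUBIC))
E
```

```text
4.8 [0.61658556 0.01229164 0.20849007] [ 0.47704207  0.2578952  -1.01307964] 0.01818799555298842
[[-2.600e-03  2.761e-01 -9.611e-01]
 [ 0.000e+00 -9.611e-01 -2.761e-01]
 [-1.000e+00 -7.000e-04  2.500e-03]]
```

View pics/a5z.png

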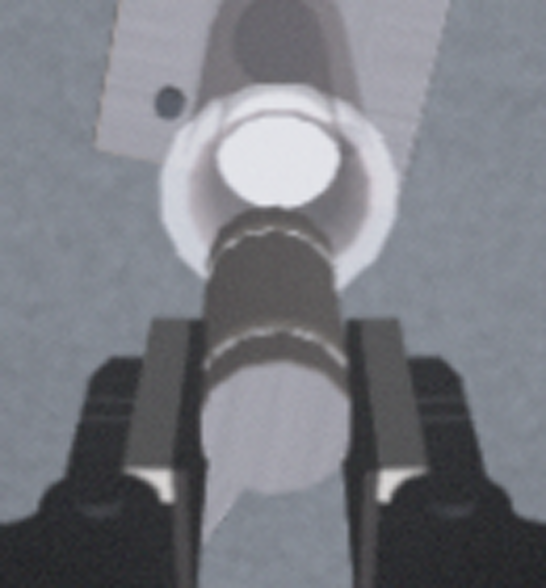

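View pics/a5s.png

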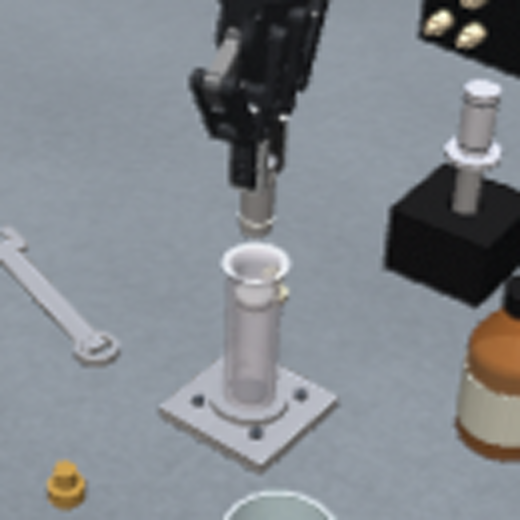

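Run:
```python
from h import *
import pickle
D=pickle.load(open("a5.pkl","rb"));W=D["wrist"];o=D["obs"];T=rot(o["tool_rot"])
f=lambda X,o:(X+.5)/4.2-.5+o
for n,u,v in[("L",160,190),("R",397,190),("T",276,83),("inT",278,109)]:
    P=onz(W,f(u,190),f(v,160),.125,True); print(n,P,T.inv().apply(P-o["position"]))
def inx(u,v,x):
    p,d=ray(W,f(u,190),f(v,160),True); p=T.inv().apply(p-o["position"]); d=T.inv().apply(d); return p+d*(x-p[0])/d[0]
print("carttop",inx(276,428,.012),"base far",inx(272,206,.062),inx(213,240,.060),inx(330,240,.060))
```

```text
L [0.61376304 0.03262173 0.125     ] [ 0.08349721 -0.02025893 -0.00310842]
R [ 0.6251757  -0.00709602  0.125     ] [ 0.08346746  0.02106597 -0.00311014]
T [0.63804923 0.01856844 0.125     ] [ 8.34342971e-02 -4.59455408e-05 -2.25697926e-02]
inT [0.63370738 0.01696549 0.125     ] [ 0.08344552  0.00029578 -0.01795414]
carttop [ 1.20000000e-02 -1.49004943e-04 -5.12677762e-05] base far [ 0.062      -0.00069876 -0.00900252] [ 0.06       -0.00991546 -0.00406688] [ 0.06        0.00835884 -0.00406675]
```

Run:
```python
from h import *
import pickle
D=pickle.load(open("a5.pkl","rb"));W=D["wrist"];o=D["obs"];T=rot(o["tool_rot"])
f=lambda X,o:(X+.5)/4.2-.5+o
for z in(.09,.095,.1,.105):
    a=[T.inv().apply(onz(W,f(u,190),f(v,160),z,True)-o["position"]) for u,v in[(217,160),(340,160),(278,114),(278,208)]]
    print(z,a[1][1]-a[0][1],(a[0][1]+a[1][1])/2,a[2][2],a[3][2])
```

```text
0.09 0.02488951333248119 0.000530304260376274 -0.005533951727749108 0.014779764999119326
0.095 0.024363453930750133 0.0005106325670126803 -0.007180445239065222 0.01270392513918162
0.1 0.02383739452901909 0.0004909608736490892 -0.00882693875038123 0.010628085279243917
0.105 0.023311335127288068 0.00047128918028548593 -0.010473432261697342 0.008552245419306216
```

Emit:
{"fn": "carry_out", "kwargs": {"rows": [{"grip": 230, "tx": 0.0, "ty": 0.001, "tz": -0.002, "wx": 0, "wy": 0, "wz": 0}, {"grip": 230, "tx": 0.008, "ty": 0.001, "tz": -0.002, "wx": 0, "wy": 0, "wz": 0}, {"grip": 230, "tx": 0.018, "ty": 0.001, "tz": -0.002, "wx": 0, "wy": 0, "wz": 0}, {"grip": 230, "tx": 0.028, "ty": 0.001, "tz": -0.002, "wx": 0, "wy": 0, "wz": 0}, {"grip": 230, "tx": 0.034, "ty": 0.001, "tz": -0.002, "wx": 0, "wy": 0, "wz": 0}, {"grip": 230, "tx": 0.034, "ty": 0.001, "tz": -0.002, "wx": 0, "wy": 0, "wz": 0}]}}

```text
time_s: 5.4
position: [0.6184, 0.0125, 0.1736]
tool_rot: [-0.098, -0.699, -0.099, 0.701]
wrist_force: [-1.2, -0.8, -0.8]
grip_width: 0.0181
```

```bash
python3 snap.py a6 wrist scene
python3 - <<'E'
from h import *
w=cv2.imread("pics/wrist_a6.png");s=cv2.imread("pics/scene_a6.png")
cv2.imwrite("pics/a6z.png",np.hstack([cv2.resize(w[150:300,185:325],None,fx=3,fy=3),cv2.resize(s[150:260,220:320],None,fx=3.5,fy=3.5)[-450:] if 0 else cv2.resize(s[140:290,220:340],None,fx=3,fy=3)]))
E
```

```text
5.4 [0.61836466 0.01247697 0.17363294] [-1.15814063 -0.75170928 -0.80334004] 0.01811599588086614
[[-3.700e-03  2.760e-01 -9.611e-01]
 [ 6.000e-04 -9.612e-01 -2.760e-01]
 [-1.000e+00 -1.600e-03  3.400e-03]]
```

View pics/a6z.png

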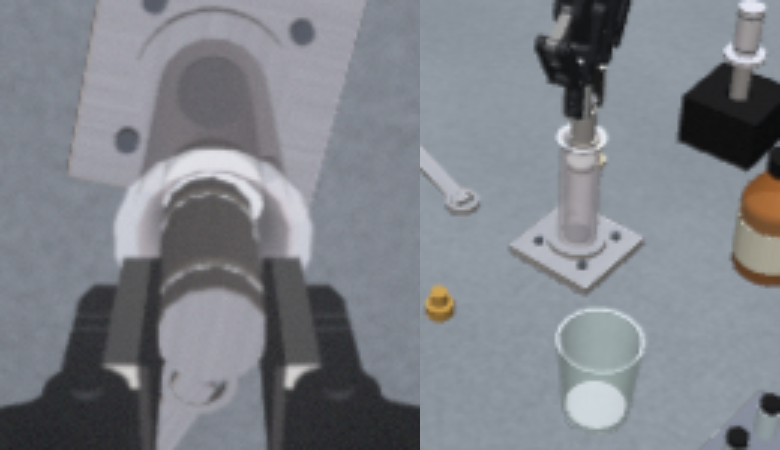

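The cartridge foot is in the mouth, centred side to side (mouth and cartridge both at about u=212 in the zoom). The seal top reads about 21 mm below the mouth. I continue down in small steps.

Emit:
{"fn": "carry_out", "kwargs": {"rows": [{"grip": 230, "tx": 0.002, "ty": 0, "tz": 0.001, "wx": 0, "wy": 0, "wz": 0}, {"grip": 230, "tx": 0.005, "ty": 0, "tz": 0.001, "wx": 0, "wy": 0, "wz": 0}, {"grip": 230, "tx": 0.006, "ty": 0, "tz": 0.001, "wx": 0, "wy": 0, "wz": 0}, {"grip": 230, "tx": 0.006, "ty": 0, "tz": 0.001, "wx": 0, "wy": 0, "wz": 0}]}}

```text
time_s: 5.83
position: [0.6181, 0.0123, 0.1696]
tool_rot: [-0.099, -0.7, -0.099, 0.7]
wrist_force: [0.9, -0.2, -0.2]
grip_width: 0.018
```

Emit:
{"fn": "carry_out", "kwargs": {"rows": [{"grip": 230, "tx": 0.0015, "ty": 0, "tz": 0, "wx": 0, "wy": 0, "wz": 0}, {"grip": 230, "tx": 0.0015, "ty": 0, "tz": 0, "wx": 0, "wy": 0, "wz": 0}]}}

```text
time_s: 6.0
position: [0.6181, 0.0122, 0.1682]
tool_rot: [-0.099, -0.7, -0.099, 0.7]
wrist_force: [-0.1, -0.2, -1.2]
grip_width: 0.0179
```

Emit:
{"fn": "carry_out", "kwargs": {"rows": [{"grip": 230, "tx": 0.002, "ty": 0, "tz": 0, "wx": 0, "wy": 0, "wz": 0}, {"grip": 230, "tx": 0.002, "ty": 0, "tz": 0, "wx": 0, "wy": 0, "wz": 0}]}}

```text
time_s: 6.17
position: [0.6181, 0.0122, 0.166]
tool_rot: [-0.099, -0.7, -0.099, 0.7]
wrist_force: [0.5, 0.5, -0.7]
grip_width: 0.0182
```

Emit:
{"fn": "carry_out", "kwargs": {"rows": [{"grip": 230, "tx": 0.002, "ty": 0, "tz": 0, "wx": 0, "wy": 0, "wz": 0}, {"grip": 230, "tx": 0.002, "ty": 0, "tz": 0, "wx": 0, "wy": 0, "wz": 0}]}}

```text
time_s: 6.33
position: [0.6181, 0.0122, 0.164]
tool_rot: [-0.099, -0.7, -0.099, 0.7]
wrist_force: [0.2, 0.0, -1.3]
grip_width: 0.018
```

Emit:
{"fn": "carry_out", "kwargs": {"rows": [{"grip": 230, "tx": 0.002, "ty": 0, "tz": 0, "wx": 0, "wy": 0, "wz": 0}, {"grip": 230, "tx": 0.003, "ty": 0, "tz": 0, "wx": 0, "wy": 0, "wz": 0}]}}

```text
time_s: 6.5
position: [0.6184, 0.0122, 0.1617]
tool_rot: [0.099, 0.701, 0.099, -0.7]
wrist_force: [-0.7, 1.2, 5.6]
grip_width: 0.0182
```

Contact with the seal: 5.6 N, against about -1 N free. I open and lift clear.

Emit:
{"fn": "carry_out", "kwargs": {"rows": [{"grip": 230, "tx": -0.0005, "ty": 0, "tz": 0, "wx": 0, "wy": 0, "wz": 0}, {"grip": 180, "tx": -0.0005, "ty": 0, "tz": 0, "wx": 0, "wy": 0, "wz": 0}, {"grip": 140, "tx": -0.0005, "ty": 0, "tz": 0, "wx": 0, "wy": 0, "wz": 0}, {"grip": 80, "tx": -0.0005, "ty": 0, "tz": 0, "wx": 0, "wy": 0, "wz": 0}, {"grip": 80, "tx": -0.0005, "ty": 0, "tz": 0, "wx": 0, "wy": 0, "wz": 0}, {"grip": 80, "tx": -0.0005, "ty": 0, "tz": 0, "wx": 0, "wy": 0, "wz": 0}, {"grip": 80, "tx": -0.0005, "ty": 0, "tz": 0, "wx": 0, "wy": 0, "wz": 0}, {"grip": 0, "tx": -0.01, "ty": 0, "tz": 0, "wx": 0, "wy": 0, "wz": 0}, {"grip": 0, "tx": -0.035, "ty": 0, "tz": 0, "wx": 0, "wy": 0, "wz": 0}, {"grip": 0, "tx": -0.065, "ty": 0, "tz": 0, "wx": 0, "wy": 0, "wz": 0}, {"grip": 0, "tx": -0.095, "ty": 0, "tz": 0, "wx": 0, "wy": 0, "wz": 0}, {"grip": 0, "tx": -0.11, "ty": 0, "tz": 0, "wx": 0, "wy": 0, "wz": 0}, {"grip": 0, "tx": -0.11, "ty": 0, "tz": 0, "wx": 0, "wy": 0, "wz": 0}]}}

```text
time_s: 7.58
position: [0.6191, 0.0121, 0.2763]
tool_rot: [0.1, 0.703, 0.098, -0.697]
wrist_force: [0.2, -0.2, 0.0]
grip_width: 0.0852
```

```bash
python3 snap.py a7 wrist scene
python3 - <<'E'
from h import *
w=cv2.imread("pics/wrist_a7.png");s=cv2.imread("pics/scene_a7.png")
cv2.imwrite("pics/a7z.png",np.hstack([cv2.resize(w[100:250,185:325],None,fx=3,fy=3),cv2.resize(s[130:280,220:340],None,fx=3,fy=3)]))
E
```

```text
7.5833 [0.61905503 0.01210412 0.27627285] [ 0.19247352 -0.16576421  0.03191551] 0.085201812545749
[[ 0.008   0.2762 -0.9611]
 [-0.0014 -0.9611 -0.2762]
 [-1.      0.0035 -0.0073]]
```

View pics/a7z.png

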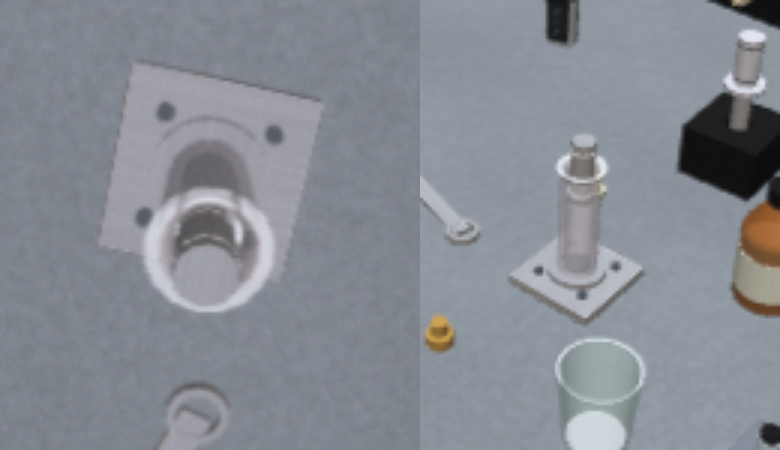

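View pics/wrist_a7.png

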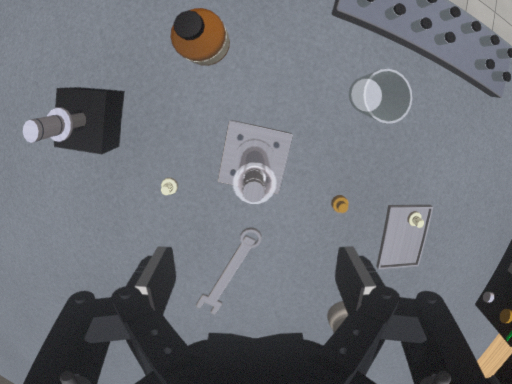

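The cartridge stands upright in the mouth, released: its top is at about (253,183) in the wrist view and it sticks out in the scene view. Next is the rod.

Emit:
{"fn": "carry_out", "kwargs": {"rows": [{"grip": 0, "tx": 0, "ty": -0.015, "tz": -0.004, "wx": 0, "wy": 0, "wz": 0}, {"grip": 0, "tx": 0, "ty": -0.04, "tz": -0.011, "wx": 0, "wy": 0, "wz": 0}, {"grip": 0, "tx": 0, "ty": -0.075, "tz": -0.021, "wx": 0, "wy": 0, "wz": 0}, {"grip": 0, "tx": 0, "ty": -0.11, "tz": -0.031, "wx": 0, "wy": 0, "wz": 0}, {"grip": 0, "tx": 0, "ty": -0.145, "tz": -0.041, "wx": 0, "wy": 0, "wz": 0}, {"grip": 0, "tx": 0, "ty": -0.18, "tz": -0.05, "wx": 0, "wy": 0, "wz": 0}, {"grip": 0, "tx": 0, "ty": -0.21, "tz": -0.059, "wx": 0, "wy": 0, "wz": 0}, {"grip": 0, "tx": 0, "ty": -0.227, "tz": -0.064, "wx": 0, "wy": 0, "wz": 0}, {"grip": 0, "tx": 0, "ty": -0.227, "tz": -0.064, "wx": 0, "wy": 0, "wz": 0}, {"grip": 0, "tx": 0, "ty": -0.227, "tz": -0.064, "wx": 0, "wy": 0, "wz": 0}]}}

```text
time_s: 8.52
position: [0.6166, 0.2485, 0.2697]
tool_rot: [-0.099, -0.699, -0.099, 0.701]
wrist_force: [0.2, -0.5, -0.1]
grip_width: 0.0854
```

```bash
python3 snap.py a8 wrist
python3 - <<'E'
from h import *
w=cv2.imread("pics/wrist_a8.png")
cv2.imwrite("pics/a8z.png",cv2.resize(w[80:260,170:340],None,fx=3,fy=3,interpolation=cv2.INTER_CUBIC))
E
```

```text
8.5167 [0.61656932 0.24853666 0.26973601] [ 0.16230257 -0.51922895 -0.07193515] 0.08535595405008176
[[-2.600e-03  2.776e-01 -9.607e-01]
 [-8.000e-04 -9.607e-01 -2.776e-01]
 [-1.000e+00  0.000e+00  2.700e-03]]
```

View pics/a8z.png

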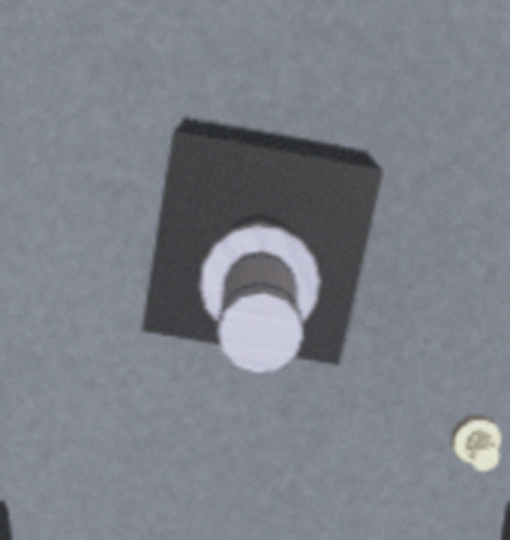

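Run:
```python
from h import *
import pickle
D=pickle.load(open("a8.pkl","rb"));W=D["wrist"];o=D["obs"];T=rot(o["tool_rot"])
f=lambda X,o:(X+.5)/3-.5+o
for n,u,v,z in[("top",260,331,.151),("L",217,331,.151),("R",302,331,.151),("col",260,282,.101),("cT",260,223,.101)]+[("st",u,v,.055) for u,v in[(178,127),(382,169),(339,364),(143,330)]]:
    P=onz(W,f(u,170),f(v,80),z,True); print(n,P.round(4),T.inv().apply(P-o["position"]).round(4))
D=pickle.load(open("a7.pkl","rb"));W=D["wrist"];o=D["obs"]
w=W["image"]
g=lambda X,o:(X+.5)/3-.5+o
for u,v in[(143,250),(275,250),(209,186),(209,312)]: print("mouth",onz(W,g(u,185),g(v,100),.125,True))
print("cart",onz(W,g(205,185),g(275,100),.15,True))
```

```text
top [0.619  0.2483 0.151 ] [ 0.1187  0.0009 -0.0026]
L [0.6156 0.2599 0.151 ] [ 0.1187 -0.0112 -0.0026]
R [0.6222 0.237  0.151 ] [ 0.1187  0.0127 -0.0026]
col [0.6191 0.2481 0.101 ] [ 0.1687  0.0011 -0.0028]
cT [0.6385 0.2537 0.101 ] [ 0.1687  0.0011 -0.023 ]
st [0.6561 0.2904 0.055 ] [ 0.2146 -0.0293 -0.0502]
st [0.6623 0.2124 0.055 ] [ 0.2146  0.0474 -0.0345]
st [0.5827 0.2043 0.055 ] [0.2149 0.0331 0.0442]
st [0.5749 0.2833 0.055 ] [ 0.2148 -0.045   0.0298]
mouth [0.61286825 0.03247072 0.125     ]
mouth [ 0.62439496 -0.00781488  0.125     ]
mouth [0.63860445 0.01806125 0.125     ]
mouth [0.59839742 0.00652897 0.125     ]
cart [0.61836653 0.0135158  0.15      ]
```

Rod (0.619, 0.248), stand centre (0.619, 0.2476) and mouth (0.6186, 0.0123) all agree, and the handle width reads 24 mm. I go down and grip.

Emit:
{"fn": "carry_out", "kwargs": {"rows": [{"grip": 0, "tx": 0.02, "ty": 0.001, "tz": -0.0027, "wx": 0, "wy": 0, "wz": 0}, {"grip": 0, "tx": 0.05, "ty": 0.001, "tz": -0.0027, "wx": 0, "wy": 0, "wz": 0}, {"grip": 0, "tx": 0.08, "ty": 0.001, "tz": -0.0027, "wx": 0, "wy": 0, "wz": 0}, {"grip": 0, "tx": 0.11, "ty": 0.001, "tz": -0.0027, "wx": 0, "wy": 0, "wz": 0}, {"grip": 0, "tx": 0.128, "ty": 0.001, "tz": -0.0027, "wx": 0, "wy": 0, "wz": 0}, {"grip": 0, "tx": 0.134, "ty": 0.001, "tz": -0.0027, "wx": 0, "wy": 0, "wz": 0}, {"grip": 130, "tx": 0.134, "ty": 0.001, "tz": -0.0027, "wx": 0, "wy": 0, "wz": 0}, {"grip": 130, "tx": 0.134, "ty": 0.001, "tz": -0.0027, "wx": 0, "wy": 0, "wz": 0}, {"grip": 130, "tx": 0.134, "ty": 0.001, "tz": -0.0027, "wx": 0, "wy": 0, "wz": 0}, {"grip": 130, "tx": 0.134, "ty": 0.001, "tz": -0.0027, "wx": 0, "wy": 0, "wz": 0}], "newtons": 60}}

```text
time_s: 9.4
position: [0.6204, 0.2478, 0.139]
tool_rot: [0.098, 0.701, 0.099, -0.699]
wrist_force: [-0.2, 0.3, 0.7]
grip_width: 0.0422
```

```bash
python3 snap.py a9 wrist
python3 - <<'E'
from h import *
w=cv2.imread("pics/wrist_a9.png")
cv2.imwrite("pics/a9z.png",cv2.resize(w[140:340,170:340],None,fx=3,fy=3,interpolation=cv2.INTER_CUBIC))
E
```

```text
9.4 [0.62042128 0.24775839 0.13900623] [-0.1917747   0.32902018  0.66499061] 0.04221710348740567
[[ 2.700e-03  2.760e-01 -9.612e-01]
 [ 5.000e-04 -9.612e-01 -2.760e-01]
 [-1.000e+00  2.000e-04 -2.800e-03]]
```

View pics/a9z.png

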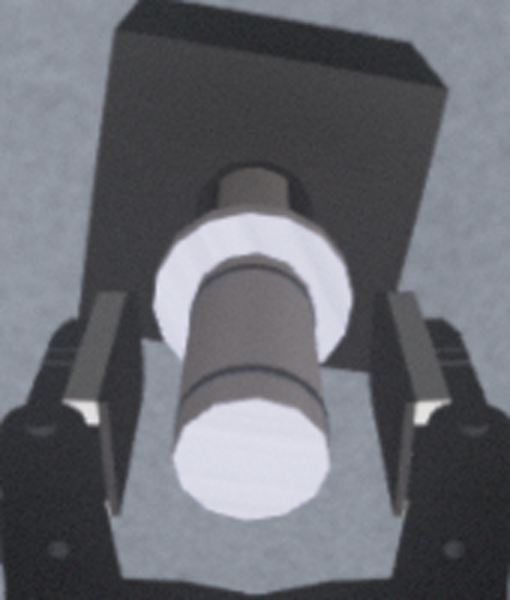

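The handle is centred between the pads (252 vs 256 in the zoom). Close.

Emit:
{"fn": "carry_out", "kwargs": {"rows": [{"grip": 150, "tx": 0.002, "ty": 0, "tz": 0, "wx": 0, "wy": 0, "wz": 0}, {"grip": 235, "tx": 0.002, "ty": 0, "tz": 0, "wx": 0, "wy": 0, "wz": 0}, {"grip": 235, "tx": 0.002, "ty": 0, "tz": 0, "wx": 0, "wy": 0, "wz": 0}, {"grip": 235, "tx": 0.002, "ty": 0, "tz": 0, "wx": 0, "wy": 0, "wz": 0}, {"grip": 235, "tx": 0.002, "ty": 0, "tz": 0, "wx": 0, "wy": 0, "wz": 0}, {"grip": 235, "tx": 0.002, "ty": 0, "tz": 0, "wx": 0, "wy": 0, "wz": 0}], "newtons": 100}}

```text
time_s: 9.95
position: [0.62, 0.248, 0.1357]
tool_rot: [0.099, 0.7, 0.099, -0.7]
wrist_force: [0.1, 0.4, 4.0]
grip_width: 0.0218
```

```bash
python3 snap.py b0 wrist
```

```text
9.95 [0.62001062 0.24795619 0.13574671] [0.0611303  0.40350797 3.97968262] 0.021841643162681133
[[ 8.000e-04  2.762e-01 -9.611e-01]
 [ 3.000e-04 -9.611e-01 -2.762e-01]
 [-1.000e+00 -1.000e-04 -8.000e-04]]
```

Emit:
{"fn": "carry_out", "kwargs": {"rows": [{"grip": 235, "tx": -0.01, "ty": 0, "tz": 0, "wx": 0, "wy": 0, "wz": 0}, {"grip": 235, "tx": -0.03, "ty": 0, "tz": 0, "wx": 0, "wy": 0, "wz": 0}, {"grip": 235, "tx": -0.06, "ty": 0, "tz": 0, "wx": 0, "wy": 0, "wz": 0}, {"grip": 235, "tx": -0.09, "ty": 0, "tz": 0, "wx": 0, "wy": 0, "wz": 0}, {"grip": 235, "tx": -0.12, "ty": 0, "tz": 0, "wx": 0, "wy": 0, "wz": 0}, {"grip": 235, "tx": -0.15, "ty": 0, "tz": 0, "wx": 0, "wy": 0, "wz": 0}, {"grip": 235, "tx": -0.165, "ty": 0, "tz": 0, "wx": 0, "wy": 0, "wz": 0}, {"grip": 235, "tx": -0.17, "ty": 0, "tz": 0, "wx": 0, "wy": 0, "wz": 0}, {"grip": 235, "tx": -0.17, "ty": 0, "tz": 0, "wx": 0, "wy": 0, "wz": 0}, {"grip": 235, "tx": -0.17, "ty": 0, "tz": 0, "wx": 0, "wy": 0, "wz": 0}]}}

```text
time_s: 10.83
position: [0.6196, 0.2477, 0.3039]
tool_rot: [-0.099, -0.699, -0.098, 0.701]
wrist_force: [-0.5, 0.3, -1.4]
grip_width: 0.0219
```

```bash
python3 snap.py b1 wrist scene
python3 - <<'E'
from h import *
w=cv2.imread("pics/wrist_b1.png");s=cv2.imread("pics/scene_b1.png")
cv2.imwrite("pics/b1z.png",np.hstack([cv2.resize(w[150:340,180:330],None,fx=2.6,fy=2.6),cv2.resize(s[30:220,250:400],None,fx=2.6,fy=2.6)]))
E
```

```text
10.8333 [0.61958757 0.24771208 0.30386332] [-0.45497365  0.31231369 -1.44960258] 0.021912425065217817
[[-2.400e-03  2.761e-01 -9.611e-01]
 [-6.000e-04 -9.611e-01 -2.761e-01]
 [-1.000e+00 -1.000e-04  2.500e-03]]
```

View pics/b1z.png

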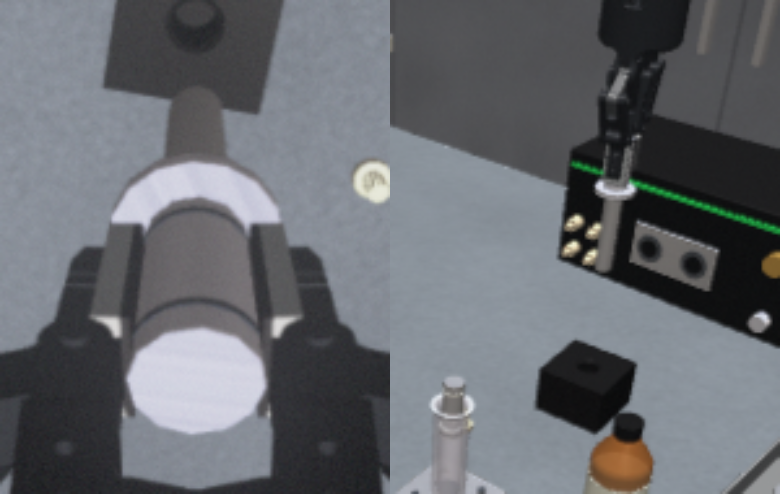

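Run:
```python
from h import *
import pickle
D=pickle.load(open("b1.pkl","rb"));W=D["wrist"];o=D["obs"];T=rot(o["tool_rot"])
f=lambda X,o:(X+.5)/2.6-.5+o
def inx(u,v,x):
    p,d=ray(W,f(u,180),f(v,150),True); p=T.inv().apply(p-o["position"]); d=T.inv().apply(d); return (p+d*(x-p[0])/d[0]).round(4)
print("top",inx(196,380,-.0153),inx(127,380,-.0153),inx(265,380,-.0153))
print("collar far",inx(196,161,.0347),inx(111,222,.0347),inx(280,222,.0347)," tip far",inx(194,88,.1257))
```

```text
top [-0.0153 -0.0003  0.0007] [-0.0153 -0.012   0.0008] [-0.0153  0.0113  0.0008]
collar far [ 0.0347 -0.0003 -0.0185] [ 0.0347 -0.0193 -0.0036] [ 0.0347  0.0185 -0.0036]  tip far [ 0.1257 -0.0009 -0.0061]
```

Emit:
{"fn": "carry_out", "kwargs": {"rows": [{"grip": 235, "tx": 0, "ty": 0.01, "tz": 0.003, "wx": 0, "wy": 0, "wz": 0}, {"grip": 235, "tx": 0, "ty": 0.03, "tz": 0.009, "wx": 0, "wy": 0, "wz": 0}, {"grip": 235, "tx": 0, "ty": 0.055, "tz": 0.016, "wx": 0, "wy": 0, "wz": 0}, {"grip": 235, "tx": 0, "ty": 0.085, "tz": 0.024, "wx": 0, "wy": 0, "wz": 0}, {"grip": 235, "tx": 0, "ty": 0.115, "tz": 0.033, "wx": 0, "wy": 0, "wz": 0}, {"grip": 235, "tx": 0, "ty": 0.145, "tz": 0.041, "wx": 0, "wy": 0, "wz": 0}, {"grip": 235, "tx": 0, "ty": 0.175, "tz": 0.05, "wx": 0, "wy": 0, "wz": 0}, {"grip": 235, "tx": 0, "ty": 0.2, "tz": 0.057, "wx": 0, "wy": 0, "wz": 0}, {"grip": 235, "tx": 0, "ty": 0.218, "tz": 0.062, "wx": 0, "wy": 0, "wz": 0}, {"grip": 235, "tx": 0, "ty": 0.2255, "tz": 0.064, "wx": 0, "wy": 0, "wz": 0}, {"grip": 235, "tx": 0, "ty": 0.2255, "tz": 0.064, "wx": 0, "wy": 0, "wz": 0}, {"grip": 235, "tx": 0, "ty": 0.2255, "tz": 0.064, "wx": 0, "wy": 0, "wz": 0}, {"grip": 235, "tx": 0, "ty": 0.2255, "tz": 0.064, "wx": 0, "wy": 0, "wz": 0}]}}

```text
time_s: 12.02
position: [0.6205, 0.0145, 0.3052]
tool_rot: [-0.099, -0.7, -0.099, 0.7]
wrist_force: [0.2, 0.2, -0.8]
grip_width: 0.0223
```

```bash
python3 snap.py b2 wrist scene
python3 - <<'E'
from h import *
w=cv2.imread("pics/wrist_b2.png");s=cv2.imread("pics/scene_b2.png")
cv2.imwrite("pics/b2z.png",np.hstack([cv2.resize(w[120:270,190:320],None,fx=3,fy=3),cv2.resize(s[90:240,210:340],None,fx=3,fy=3)]))
E
```

```text
12.0167 [0.62051468 0.01453382 0.30516154] [ 0.19657069  0.15629158 -0.8431719 ] 0.02234463426958746
[[-3.000e-04  2.773e-01 -9.608e-01]
 [ 4.000e-04 -9.608e-01 -2.773e-01]
 [-1.000e+00 -4.000e-04  2.000e-04]]
```

View pics/b2z.png

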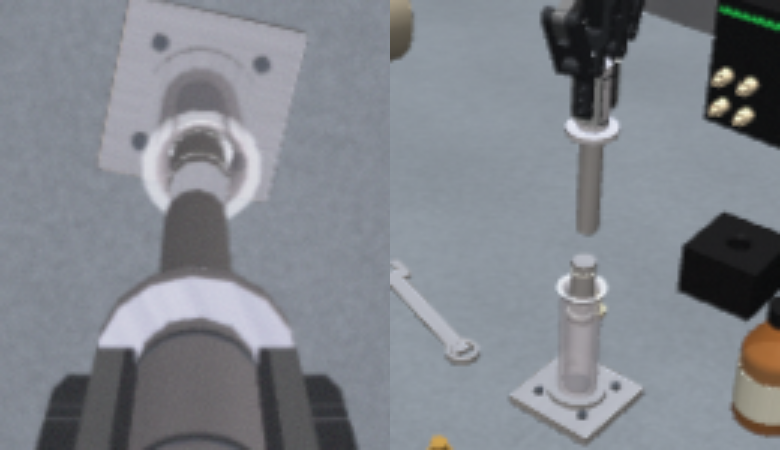

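The rod tip sits about 1.5 mm to the +y side of the mouth centre (195 vs 202 px in the zoom). I correct that and approach.

Emit:
{"fn": "carry_out", "kwargs": {"rows": [{"grip": 235, "tx": 0.005, "ty": 0.0015, "tz": 0, "wx": 0, "wy": 0, "wz": 0}, {"grip": 235, "tx": 0.015, "ty": 0.0015, "tz": 0, "wx": 0, "wy": 0, "wz": 0}, {"grip": 235, "tx": 0.024, "ty": 0.0015, "tz": 0, "wx": 0, "wy": 0, "wz": 0}, {"grip": 235, "tx": 0.024, "ty": 0.0015, "tz": 0, "wx": 0, "wy": 0, "wz": 0}, {"grip": 235, "tx": 0.024, "ty": 0.0015, "tz": 0, "wx": 0, "wy": 0, "wz": 0}]}}

```text
time_s: 12.53
position: [0.6209, 0.0123, 0.2807]
tool_rot: [-0.099, -0.7, -0.099, 0.701]
wrist_force: [-1.1, 0.8, -1.7]
grip_width: 0.0216
```

```bash
python3 snap.py b3 wrist scene
python3 - <<'E'
from h import *
w=cv2.imread("pics/wrist_b3.png");s=cv2.imread("pics/scene_b3.png")
cv2.imwrite("pics/b3z.png",np.hstack([cv2.resize(w[120:240,195:315],None,fx=4,fy=4),cv2.resize(s[130:230,230:310],None,fx=4.8,fy=4.8)]))
E
```

```text
12.5333 [0.62090776 0.01225155 0.28071664] [-1.14434875  0.82840157 -1.65106034] 0.021616363901501092
[[-1.400e-03  2.765e-01 -9.610e-01]
 [ 2.000e-04 -9.610e-01 -2.765e-01]
 [-1.000e+00 -6.000e-04  1.200e-03]]
```

View pics/b3z.png

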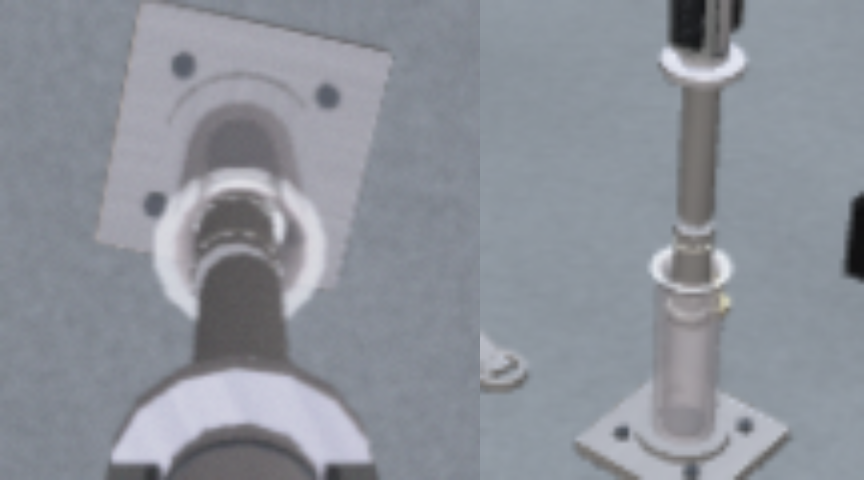

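The scene view shows the rod about 1.5 px (roughly 3 mm) to the +x side of the cartridge (699 vs 692 in the zoom), while the wrist view is aligned in y. I shift 2 mm in tz and then feel down.

Emit:
{"fn": "carry_out", "kwargs": {"rows": [{"grip": 235, "tx": 0.0, "ty": 0, "tz": 0.002, "wx": 0, "wy": 0, "wz": 0}, {"grip": 235, "tx": 0.002, "ty": 0, "tz": 0.002, "wx": 0, "wy": 0, "wz": 0}, {"grip": 235, "tx": 0.004, "ty": 0, "tz": 0.002, "wx": 0, "wy": 0, "wz": 0}, {"grip": 235, "tx": 0.004, "ty": 0, "tz": 0.002, "wx": 0, "wy": 0, "wz": 0}]}}

```text
time_s: 12.97
position: [0.619, 0.0114, 0.277]
tool_rot: [-0.099, -0.7, -0.099, 0.7]
wrist_force: [-0.1, 0.4, -2.3]
grip_width: 0.0222
```

```bash
python3 snap.py b4 scene
python3 - <<'E'
from h import *
s=cv2.imread("pics/scene_b4.png")
cv2.imwrite("pics/b4z.png",cv2.resize(s[130:230,230:310],None,fx=5.5,fy=5.5,interpolation=cv2.INTER_CUBIC))
E
```

```text
12.9667 [0.61898648 0.01140797 0.27695433] [-0.11490343  0.37178416 -2.28044686] 0.022161085252253465
[[-5.000e-04  2.761e-01 -9.611e-01]
 [ 1.000e-04 -9.611e-01 -2.761e-01]
 [-1.000e+00 -2.000e-04  5.000e-04]]
```

View pics/b4z.png

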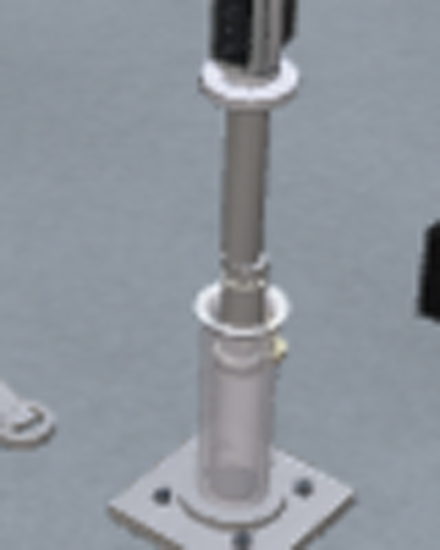

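Rod, cartridge and mouth are now in line (243, 244 and 242). The stop cannot come before TCP z of about 0.218, so I push the first part of the way while watching the force.

Emit:
{"fn": "carry_out", "kwargs": {"rows": [{"grip": 235, "tx": 0.002, "ty": 0, "tz": 0, "wx": 0, "wy": 0, "wz": 0}, {"grip": 235, "tx": 0.004, "ty": 0, "tz": 0, "wx": 0, "wy": 0, "wz": 0}, {"grip": 235, "tx": 0.006, "ty": 0, "tz": 0, "wx": 0, "wy": 0, "wz": 0}, {"grip": 235, "tx": 0.008, "ty": 0, "tz": 0, "wx": 0, "wy": 0, "wz": 0}, {"grip": 235, "tx": 0.01, "ty": 0, "tz": 0, "wx": 0, "wy": 0, "wz": 0}]}}

```text
time_s: 13.43
position: [0.6192, 0.0114, 0.2676]
tool_rot: [0.099, 0.701, 0.098, -0.7]
wrist_force: [0.2, 0.3, 5.1]
grip_width: 0.0216
```

Emit:
{"fn": "carry_out", "kwargs": {"rows": [{"grip": 235, "tx": 0.003, "ty": 0, "tz": 0, "wx": 0, "wy": 0, "wz": 0}, {"grip": 235, "tx": 0.006, "ty": 0, "tz": 0, "wx": 0, "wy": 0, "wz": 0}, {"grip": 235, "tx": 0.009, "ty": 0, "tz": 0, "wx": 0, "wy": 0, "wz": 0}, {"grip": 235, "tx": 0.012, "ty": 0, "tz": 0, "wx": 0, "wy": 0, "wz": 0}, {"grip": 235, "tx": 0.015, "ty": 0, "tz": 0, "wx": 0, "wy": 0, "wz": 0}, {"grip": 235, "tx": 0.018, "ty": 0, "tz": 0, "wx": 0, "wy": 0, "wz": 0}, {"grip": 235, "tx": 0.021, "ty": 0, "tz": 0, "wx": 0, "wy": 0, "wz": 0}, {"grip": 235, "tx": 0.024, "ty": 0, "tz": 0, "wx": 0, "wy": 0, "wz": 0}]}}

```text
time_s: 14.1
position: [0.6193, 0.0114, 0.2434]
tool_rot: [0.099, 0.7, 0.098, -0.7]
wrist_force: [-0.9, -0.8, 5.3]
grip_width: 0.022
```

```bash
python3 snap.py b5 scene
python3 - <<'E'
from h import *
s=cv2.imread("pics/scene_b5.png")
cv2.imwrite("pics/b5z.png",cv2.resize(s[130:230,230:310],None,fx=5.5,fy=5.5,interpolation=cv2.INTER_CUBIC))
E
```

```text
14.1 [0.61926679 0.01138177 0.24336472] [-0.89636958 -0.84847969  5.25574503] 0.022046506112393966
[[ 8.000e-04  2.761e-01 -9.611e-01]
 [-2.000e-04 -9.611e-01 -2.761e-01]
 [-1.000e+00  4.000e-04 -7.000e-04]]
```

View pics/b5z.png

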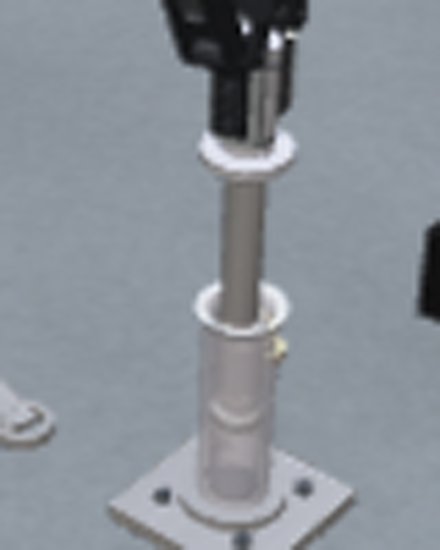

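The rod is in the bore, the seal is moving down ahead of it, and the drag stays steady at about 6.7 N net. I go on to just above the earliest possible stop.

Emit:
{"fn": "carry_out", "kwargs": {"rows": [{"grip": 235, "tx": 0.003, "ty": 0, "tz": 0, "wx": 0, "wy": 0, "wz": 0}, {"grip": 235, "tx": 0.006, "ty": 0, "tz": 0, "wx": 0, "wy": 0, "wz": 0}, {"grip": 235, "tx": 0.009, "ty": 0, "tz": 0, "wx": 0, "wy": 0, "wz": 0}, {"grip": 235, "tx": 0.012, "ty": 0, "tz": 0, "wx": 0, "wy": 0, "wz": 0}, {"grip": 235, "tx": 0.015, "ty": 0, "tz": 0, "wx": 0, "wy": 0, "wz": 0}, {"grip": 235, "tx": 0.018, "ty": 0, "tz": 0, "wx": 0, "wy": 0, "wz": 0}, {"grip": 235, "tx": 0.02, "ty": 0, "tz": 0, "wx": 0, "wy": 0, "wz": 0}, {"grip": 235, "tx": 0.02, "ty": 0, "tz": 0, "wx": 0, "wy": 0, "wz": 0}]}}

```text
time_s: 14.82
position: [0.6191, 0.0114, 0.2228]
tool_rot: [-0.099, -0.7, -0.099, 0.7]
wrist_force: [0.9, 0.1, 0.3]
grip_width: 0.0218
```

Emit:
{"fn": "carry_out", "kwargs": {"rows": [{"grip": 235, "tx": 0.0008, "ty": 0, "tz": 0, "wx": 0, "wy": 0, "wz": 0}, {"grip": 235, "tx": 0.0016, "ty": 0, "tz": 0, "wx": 0, "wy": 0, "wz": 0}]}}

```text
time_s: 14.98
position: [0.6192, 0.0114, 0.2218]
tool_rot: [0.099, 0.7, 0.099, -0.7]
wrist_force: [0.2, -0.2, 4.1]
grip_width: 0.0218
```

Emit:
{"fn": "carry_out", "kwargs": {"rows": [{"grip": 235, "tx": 0.0008, "ty": 0, "tz": 0, "wx": 0, "wy": 0, "wz": 0}, {"grip": 235, "tx": 0.0016, "ty": 0, "tz": 0, "wx": 0, "wy": 0, "wz": 0}]}}

```text
time_s: 15.15
position: [0.6192, 0.0115, 0.2202]
tool_rot: [0.099, 0.7, 0.099, -0.7]
wrist_force: [-0.7, -1.2, 4.5]
grip_width: 0.0221
```

Emit:
{"fn": "carry_out", "kwargs": {"rows": [{"grip": 235, "tx": 0.0009, "ty": 0, "tz": 0, "wx": 0, "wy": 0, "wz": 0}, {"grip": 235, "tx": 0.0018, "ty": 0, "tz": 0, "wx": 0, "wy": 0, "wz": 0}]}}

```text
time_s: 15.32
position: [0.6191, 0.0114, 0.2183]
tool_rot: [0.099, 0.7, 0.099, -0.7]
wrist_force: [-0.1, -0.3, 4.5]
grip_width: 0.022
```

Emit:
{"fn": "carry_out", "kwargs": {"rows": [{"grip": 235, "tx": 0.0008, "ty": 0, "tz": 0, "wx": 0, "wy": 0, "wz": 0}, {"grip": 235, "tx": 0.0016, "ty": 0, "tz": 0, "wx": 0, "wy": 0, "wz": 0}]}}

```text
time_s: 15.48
position: [0.6191, 0.0114, 0.2167]
tool_rot: [0.099, 0.7, 0.099, -0.7]
wrist_force: [1.0, -1.0, 3.7]
grip_width: 0.022
```

Emit:
{"fn": "carry_out", "kwargs": {"rows": [{"grip": 235, "tx": 0.0008, "ty": 0, "tz": 0, "wx": 0, "wy": 0, "wz": 0}, {"grip": 235, "tx": 0.0016, "ty": 0, "tz": 0, "wx": 0, "wy": 0, "wz": 0}]}}

```text
time_s: 15.65
position: [0.6191, 0.0114, 0.2151]
tool_rot: [0.099, 0.7, 0.099, -0.7]
wrist_force: [0.4, -0.4, 4.3]
grip_width: 0.0219
```

Emit:
{"fn": "carry_out", "kwargs": {"rows": [{"grip": 235, "tx": 0.0008, "ty": 0, "tz": 0, "wx": 0, "wy": 0, "wz": 0}, {"grip": 235, "tx": 0.0016, "ty": 0, "tz": 0, "wx": 0, "wy": 0, "wz": 0}]}}

```text
time_s: 15.82
position: [0.6191, 0.0114, 0.2134]
tool_rot: [0.099, 0.7, 0.099, -0.7]
wrist_force: [-0.3, -0.0, 3.9]
grip_width: 0.0218
```

Emit:
{"fn": "carry_out", "kwargs": {"rows": [{"grip": 235, "tx": 0.0008, "ty": 0, "tz": 0, "wx": 0, "wy": 0, "wz": 0}, {"grip": 235, "tx": 0.0016, "ty": 0, "tz": 0, "wx": 0, "wy": 0, "wz": 0}]}}

```text
time_s: 15.98
position: [0.6191, 0.0114, 0.2119]
tool_rot: [0.099, 0.7, 0.099, -0.7]
wrist_force: [-0.1, -0.8, 4.5]
grip_width: 0.022
```

Emit:
{"fn": "carry_out", "kwargs": {"rows": [{"grip": 235, "tx": 0.0008, "ty": 0, "tz": 0, "wx": 0, "wy": 0, "wz": 0}, {"grip": 235, "tx": 0.0016, "ty": 0, "tz": 0, "wx": 0, "wy": 0, "wz": 0}]}}

```text
time_s: 16.15
position: [0.6191, 0.0114, 0.2102]
tool_rot: [0.099, 0.7, 0.099, -0.7]
wrist_force: [0.1, -0.9, 3.6]
grip_width: 0.0221
```

Emit:
{"fn": "carry_out", "kwargs": {"rows": [{"grip": 235, "tx": 0.0008, "ty": 0, "tz": 0, "wx": 0, "wy": 0, "wz": 0}, {"grip": 235, "tx": 0.0016, "ty": 0, "tz": 0, "wx": 0, "wy": 0, "wz": 0}]}}

```text
time_s: 16.32
position: [0.6191, 0.0114, 0.2087]
tool_rot: [0.099, 0.7, 0.099, -0.7]
wrist_force: [0.7, -0.5, 4.3]
grip_width: 0.0219
```

Emit:
{"fn": "carry_out", "kwargs": {"rows": [{"grip": 235, "tx": 0.0008, "ty": 0, "tz": 0, "wx": 0, "wy": 0, "wz": 0}, {"grip": 235, "tx": 0.0016, "ty": 0, "tz": 0, "wx": 0, "wy": 0, "wz": 0}]}}

```text
time_s: 16.48
position: [0.6192, 0.0114, 0.2072]
tool_rot: [0.099, 0.7, 0.099, -0.7]
wrist_force: [-0.8, -0.4, 9.9]
grip_width: 0.0219
```

Emit:
{"fn": "carry_out", "kwargs": {"rows": [{"grip": 235, "tx": 0.0, "ty": 0, "tz": 0, "wx": 0, "wy": 0, "wz": 0}]}}

```text
time_s: 16.57
position: [0.6192, 0.0114, 0.2072]
tool_rot: [0.099, 0.7, 0.099, -0.7]
wrist_force: [0.9, 0.1, 4.9]
grip_width: 0.022
```

Emit:
{"fn": "carry_out", "kwargs": {"rows": [{"grip": 235, "tx": 0.0006, "ty": 0, "tz": 0, "wx": 0, "wy": 0, "wz": 0}, {"grip": 235, "tx": 0.0006, "ty": 0, "tz": 0, "wx": 0, "wy": 0, "wz": 0}]}}

```text
time_s: 16.73
position: [0.6193, 0.0114, 0.2072]
tool_rot: [0.099, 0.701, 0.098, -0.7]
wrist_force: [-1.1, -0.3, 8.0]
grip_width: 0.0217
```

The height stays at 0.2072 while the force climbs, so this is the hard stop. I increase to about 15 N net (about 13.5 N at the wrist).

Emit:
{"fn": "carry_out", "kwargs": {"rows": [{"grip": 235, "tx": 0.0007, "ty": 0, "tz": 0, "wx": 0, "wy": 0, "wz": 0}, {"grip": 235, "tx": 0.0007, "ty": 0, "tz": 0, "wx": 0, "wy": 0, "wz": 0}]}}

```text
time_s: 16.9
position: [0.6194, 0.0114, 0.2072]
tool_rot: [0.099, 0.701, 0.098, -0.699]
wrist_force: [-1.6, 1.1, 11.3]
grip_width: 0.0222
```

Emit:
{"fn": "carry_out", "kwargs": {"rows": [{"grip": 235, "tx": 0.0006, "ty": 0, "tz": 0, "wx": 0, "wy": 0, "wz": 0}, {"grip": 235, "tx": 0.0006, "ty": 0, "tz": 0, "wx": 0, "wy": 0, "wz": 0}, {"grip": 235, "tx": 0.0006, "ty": 0, "tz": 0, "wx": 0, "wy": 0, "wz": 0}]}}

```text
time_s: 17.15
position: [0.6196, 0.0114, 0.2072]
tool_rot: [0.099, 0.701, 0.098, -0.699]
wrist_force: [-1.9, 0.3, 14.3]
grip_width: 0.0217
```

Emit:
{"fn": "carry_out", "kwargs": {"rows": [{"grip": 235, "tx": 0.0, "ty": 0, "tz": 0, "wx": 0, "wy": 0, "wz": 0}, {"grip": 235, "tx": 0.0, "ty": 0, "tz": 0, "wx": 0, "wy": 0, "wz": 0}, {"grip": 235, "tx": 0.0, "ty": 0, "tz": 0, "wx": 0, "wy": 0, "wz": 0}]}}

```text
time_s: 17.4
position: [0.6196, 0.0114, 0.2071]
tool_rot: [0.099, 0.701, 0.098, -0.699]
wrist_force: [-1.5, -0.1, 14.2]
grip_width: 0.0221
```

Emit:
{"fn": "carry_out", "kwargs": {"rows": [{"grip": 235, "tx": 0.0, "ty": 0, "tz": 0, "wx": 0, "wy": 0, "wz": 0}, {"grip": 235, "tx": 0.0, "ty": 0, "tz": 0, "wx": 0, "wy": 0, "wz": 0}, {"grip": 235, "tx": 0.0, "ty": 0, "tz": 0, "wx": 0, "wy": 0, "wz": 0}, {"grip": 235, "tx": 0.0, "ty": 0, "tz": 0, "wx": 0, "wy": 0, "wz": 0}]}}

```text
time_s: 17.73
position: [0.6196, 0.0114, 0.2071]
tool_rot: [0.099, 0.701, 0.098, -0.699]
wrist_force: [-2.0, -0.9, 14.1]
grip_width: 0.0217
```

```bash
python3 snap.py b6 scene
python3 - <<'E'
from h import *
s=cv2.imread("pics/scene_b6.png")
cv2.imwrite("pics/b6z.png",cv2.resize(s[130:230,230:310],None,fx=5.5,fy=5.5,interpolation=cv2.INTER_CUBIC))
E
```

```text
17.7333 [0.61956754 0.01143276 0.2071407 ] [-2.01558724 -0.93338141 14.11265976] 0.021716799964007185
[[ 3.200e-03  2.762e-01 -9.611e-01]
 [-5.000e-04 -9.611e-01 -2.762e-01]
 [-1.000e+00  1.300e-03 -2.900e-03]]
```

View pics/b6z.png

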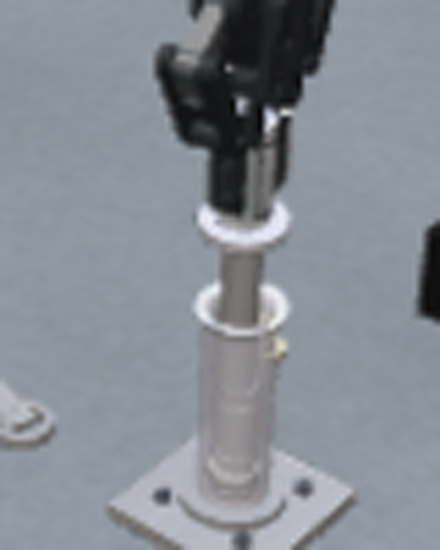

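Held at about 15.6 N for over 0.5 s at a standstill. The tip is 44 mm below the mouth, within the 33–55 mm range. I draw the rod out.

Emit:
{"fn": "carry_out", "kwargs": {"rows": [{"grip": 235, "tx": -0.003, "ty": 0, "tz": 0, "wx": 0, "wy": 0, "wz": 0}, {"grip": 235, "tx": -0.01, "ty": 0, "tz": 0, "wx": 0, "wy": 0, "wz": 0}, {"grip": 235, "tx": -0.02, "ty": 0, "tz": 0, "wx": 0, "wy": 0, "wz": 0}, {"grip": 235, "tx": -0.032, "ty": 0, "tz": 0, "wx": 0, "wy": 0, "wz": 0}, {"grip": 235, "tx": -0.046, "ty": 0, "tz": 0, "wx": 0, "wy": 0, "wz": 0}, {"grip": 235, "tx": -0.06, "ty": 0, "tz": 0, "wx": 0, "wy": 0, "wz": 0}, {"grip": 235, "tx": -0.075, "ty": 0, "tz": 0, "wx": 0, "wy": 0, "wz": 0}, {"grip": 235, "tx": -0.09, "ty": 0, "tz": 0, "wx": 0, "wy": 0, "wz": 0}, {"grip": 235, "tx": -0.097, "ty": 0, "tz": 0, "wx": 0, "wy": 0, "wz": 0}, {"grip": 235, "tx": -0.097, "ty": 0, "tz": 0, "wx": 0, "wy": 0, "wz": 0}, {"grip": 235, "tx": -0.097, "ty": 0, "tz": 0, "wx": 0, "wy": 0, "wz": 0}]}}

```text
time_s: 18.7
position: [0.619, 0.0115, 0.3018]
tool_rot: [-0.099, -0.7, -0.099, 0.7]
wrist_force: [-0.1, -0.8, -1.5]
grip_width: 0.022
```

```bash
python3 snap.py b7 wrist scene
python3 - <<'E'
from h import *
w=cv2.imread("pics/wrist_b7.png");s=cv2.imread("pics/scene_b7.png")
cv2.imwrite("pics/b7z.png",np.hstack([cv2.resize(w[120:345,175:340],None,fx=2.3,fy=2.3),cv2.resize(s[90:240,210:340],None,fx=3.45,fy=3.45)]))
E
```

```text
18.7 [0.61900308 0.01146692 0.30178529] [-0.06069576 -0.81392491 -1.46641397] 0.021959562519559005
[[-6.000e-04  2.762e-01 -9.611e-01]
 [ 1.000e-04 -9.611e-01 -2.762e-01]
 [-1.000e+00 -3.000e-04  6.000e-04]]
```

View pics/b7z.png

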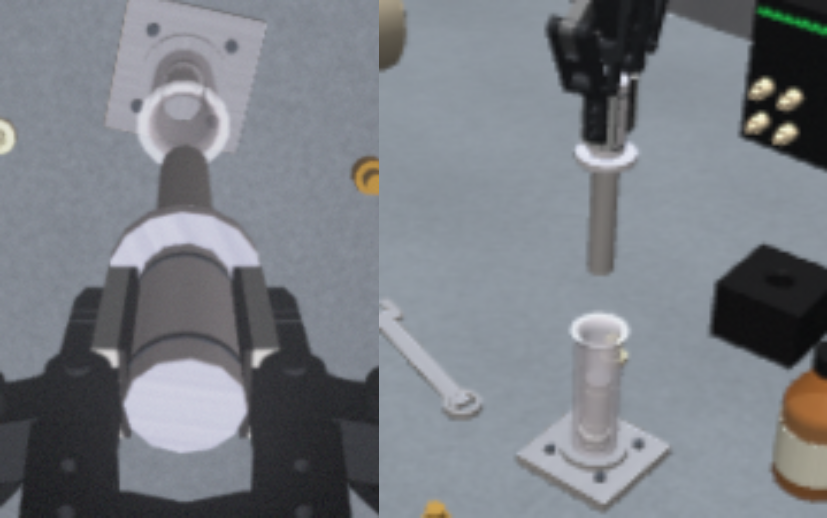

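The rod is out and the cartridge stays deep in the bore. I go over to the stand.

Emit:
{"fn": "carry_out", "kwargs": {"rows": [{"grip": 235, "tx": 0, "ty": -0.01, "tz": -0.003, "wx": 0, "wy": 0, "wz": 0}, {"grip": 235, "tx": 0, "ty": -0.03, "tz": -0.009, "wx": 0, "wy": 0, "wz": 0}, {"grip": 235, "tx": 0, "ty": -0.055, "tz": -0.016, "wx": 0, "wy": 0, "wz": 0}, {"grip": 235, "tx": 0, "ty": -0.085, "tz": -0.025, "wx": 0, "wy": 0, "wz": 0}, {"grip": 235, "tx": 0, "ty": -0.115, "tz": -0.034, "wx": 0, "wy": 0, "wz": 0}, {"grip": 235, "tx": 0, "ty": -0.145, "tz": -0.043, "wx": 0, "wy": 0, "wz": 0}, {"grip": 235, "tx": 0, "ty": -0.175, "tz": -0.052, "wx": 0, "wy": 0, "wz": 0}, {"grip": 235, "tx": 0, "ty": -0.2, "tz": -0.058, "wx": 0, "wy": 0, "wz": 0}, {"grip": 235, "tx": 0, "ty": -0.218, "tz": -0.063, "wx": 0, "wy": 0, "wz": 0}, {"grip": 235, "tx": 0, "ty": -0.227, "tz": -0.066, "wx": 0, "wy": 0, "wz": 0}, {"grip": 235, "tx": 0, "ty": -0.227, "tz": -0.066, "wx": 0, "wy": 0, "wz": 0}, {"grip": 235, "tx": 0, "ty": -0.227, "tz": -0.066, "wx": 0, "wy": 0, "wz": 0}, {"grip": 235, "tx": 0, "ty": -0.227, "tz": -0.066, "wx": 0, "wy": 0, "wz": 0}, {"grip": 235, "tx": 0, "ty": -0.227, "tz": -0.066, "wx": 0, "wy": 0, "wz": 0}]}}

```text
time_s: 19.97
position: [0.6201, 0.2466, 0.3023]
tool_rot: [-0.098, -0.7, -0.098, 0.7]
wrist_force: [-0.7, -0.5, -0.8]
grip_width: 0.0222
```

Emit:
{"fn": "carry_out", "kwargs": {"rows": [{"grip": 235, "tx": 0.01, "ty": -0.0013, "tz": -0.0004, "wx": 0, "wy": 0, "wz": 0}, {"grip": 235, "tx": 0.03, "ty": -0.0013, "tz": -0.0004, "wx": 0, "wy": 0, "wz": 0}, {"grip": 235, "tx": 0.055, "ty": -0.0013, "tz": -0.0004, "wx": 0, "wy": 0, "wz": 0}, {"grip": 235, "tx": 0.08, "ty": -0.0013, "tz": -0.0004, "wx": 0, "wy": 0, "wz": 0}, {"grip": 235, "tx": 0.095, "ty": -0.0013, "tz": -0.0004, "wx": 0, "wy": 0, "wz": 0}, {"grip": 235, "tx": 0.104, "ty": -0.0013, "tz": -0.0004, "wx": 0, "wy": 0, "wz": 0}, {"grip": 235, "tx": 0.104, "ty": -0.0013, "tz": -0.0004, "wx": 0, "wy": 0, "wz": 0}, {"grip": 235, "tx": 0.104, "ty": -0.0013, "tz": -0.0004, "wx": 0, "wy": 0, "wz": 0}]}}

```text
time_s: 20.63
position: [0.6201, 0.2489, 0.1986]
tool_rot: [0.098, 0.7, 0.098, -0.7]
wrist_force: [0.2, 0.7, -0.7]
grip_width: 0.0221
```

```bash
python3 snap.py b8 wrist scene
python3 - <<'E'
from h import *
w=cv2.imread("pics/wrist_b8.png");s=cv2.imread("pics/scene_b8.png")
cv2.imwrite("pics/b8z.png",np.hstack([cv2.resize(w[130:260,190:320],None,fx=3,fy=3),cv2.resize(s[120:220,280:380],None,fx=3.9,fy=3.9)]))
E
```

```text
20.6333 [0.62014193 0.24889959 0.19855564] [ 0.16544563  0.72353347 -0.73675558] 0.02213089618932082
[[ 4.000e-04  2.757e-01 -9.613e-01]
 [ 1.000e-04 -9.613e-01 -2.757e-01]
 [-1.000e+00  0.000e+00 -4.000e-04]]
```

View pics/b8z.png

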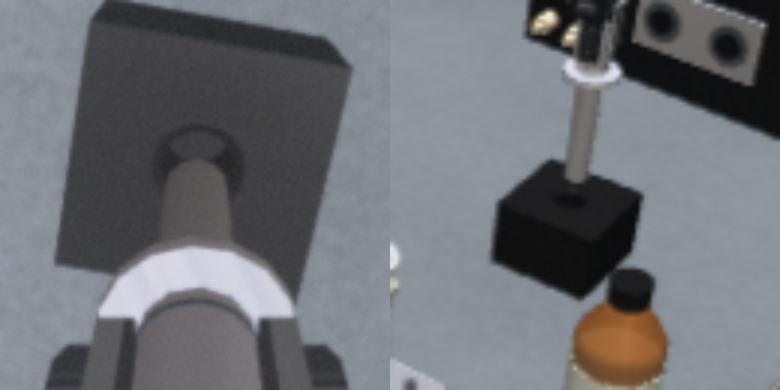

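The rod is above the hole within about 1.5 mm (wrist 196 vs 199, scene about 574 vs 571). I make a small correction and lower it into the hole.

Emit:
{"fn": "carry_out", "kwargs": {"rows": [{"grip": 235, "tx": 0.005, "ty": 0.0008, "tz": 0.0005, "wx": 0, "wy": 0, "wz": 0}, {"grip": 235, "tx": 0.012, "ty": 0.0008, "tz": 0.0005, "wx": 0, "wy": 0, "wz": 0}, {"grip": 235, "tx": 0.018, "ty": 0.0008, "tz": 0.0005, "wx": 0, "wy": 0, "wz": 0}, {"grip": 235, "tx": 0.023, "ty": 0.0008, "tz": 0.0005, "wx": 0, "wy": 0, "wz": 0}, {"grip": 235, "tx": 0.028, "ty": 0.0008, "tz": 0.0005, "wx": 0, "wy": 0, "wz": 0}, {"grip": 235, "tx": 0.028, "ty": 0.0008, "tz": 0.0005, "wx": 0, "wy": 0, "wz": 0}]}}

```text
time_s: 21.23
position: [0.6192, 0.2482, 0.1687]
tool_rot: [-0.099, -0.699, -0.099, 0.701]
wrist_force: [-0.8, -0.3, -1.5]
grip_width: 0.022
```

Emit:
{"fn": "carry_out", "kwargs": {"rows": [{"grip": 235, "tx": 0.006, "ty": 0, "tz": 0, "wx": 0, "wy": 0, "wz": 0}, {"grip": 235, "tx": 0.014, "ty": 0, "tz": 0, "wx": 0, "wy": 0, "wz": 0}, {"grip": 235, "tx": 0.022, "ty": 0, "tz": 0, "wx": 0, "wy": 0, "wz": 0}, {"grip": 235, "tx": 0.027, "ty": 0, "tz": 0, "wx": 0, "wy": 0, "wz": 0}, {"grip": 235, "tx": 0.029, "ty": 0, "tz": 0, "wx": 0, "wy": 0, "wz": 0}, {"grip": 235, "tx": 0.03, "ty": 0, "tz": 0, "wx": 0, "wy": 0, "wz": 0}, {"grip": 235, "tx": 0.03, "ty": 0, "tz": 0, "wx": 0, "wy": 0, "wz": 0}]}}

```text
time_s: 21.82
position: [0.6197, 0.2483, 0.1401]
tool_rot: [-0.099, -0.7, -0.099, 0.7]
wrist_force: [-0.1, 0.6, -1.1]
grip_width: 0.022
```

Emit:
{"fn": "carry_out", "kwargs": {"rows": [{"grip": 235, "tx": 0.001, "ty": 0, "tz": 0, "wx": 0, "wy": 0, "wz": 0}, {"grip": 235, "tx": 0.002, "ty": 0, "tz": 0, "wx": 0, "wy": 0, "wz": 0}, {"grip": 235, "tx": 0.003, "ty": 0, "tz": 0, "wx": 0, "wy": 0, "wz": 0}, {"grip": 235, "tx": 0.0035, "ty": 0, "tz": 0, "wx": 0, "wy": 0, "wz": 0}, {"grip": 235, "tx": 0.0035, "ty": 0, "tz": 0, "wx": 0, "wy": 0, "wz": 0}]}}

```text
time_s: 22.23
position: [0.6196, 0.2483, 0.1367]
tool_rot: [-0.099, -0.7, -0.099, 0.7]
wrist_force: [0.0, 0.3, -1.5]
grip_width: 0.0221
```

Emit:
{"fn": "carry_out", "kwargs": {"rows": [{"grip": 235, "tx": 0.0008, "ty": 0, "tz": 0, "wx": 0, "wy": 0, "wz": 0}, {"grip": 235, "tx": 0.0016, "ty": 0, "tz": 0, "wx": 0, "wy": 0, "wz": 0}, {"grip": 235, "tx": 0.0016, "ty": 0, "tz": 0, "wx": 0, "wy": 0, "wz": 0}]}}

```text
time_s: 22.48
position: [0.6198, 0.2483, 0.1357]
tool_rot: [0.099, 0.701, 0.099, -0.7]
wrist_force: [-0.5, 0.2, 3.2]
grip_width: 0.0218
```

The rod is on the floor of the hole: 3.2 N at z 0.1357, the same height as when I picked it up. I release and lift.

Emit:
{"fn": "carry_out", "kwargs": {"rows": [{"grip": 200, "tx": 0, "ty": 0, "tz": 0, "wx": 0, "wy": 0, "wz": 0}, {"grip": 160, "tx": 0, "ty": 0, "tz": 0, "wx": 0, "wy": 0, "wz": 0}, {"grip": 80, "tx": 0, "ty": 0, "tz": 0, "wx": 0, "wy": 0, "wz": 0}, {"grip": 0, "tx": 0, "ty": 0, "tz": 0, "wx": 0, "wy": 0, "wz": 0}, {"grip": 0, "tx": 0, "ty": 0, "tz": 0, "wx": 0, "wy": 0, "wz": 0}, {"grip": 0, "tx": 0, "ty": 0, "tz": 0, "wx": 0, "wy": 0, "wz": 0}, {"grip": 0, "tx": 0, "ty": 0, "tz": 0, "wx": 0, "wy": 0, "wz": 0}, {"grip": 0, "tx": 0, "ty": 0, "tz": 0, "wx": 0, "wy": 0, "wz": 0}, {"grip": 0, "tx": -0.01, "ty": 0, "tz": 0, "wx": 0, "wy": 0, "wz": 0}, {"grip": 0, "tx": -0.03, "ty": 0, "tz": 0, "wx": 0, "wy": 0, "wz": 0}, {"grip": 0, "tx": -0.06, "ty": 0, "tz": 0, "wx": 0, "wy": 0, "wz": 0}, {"grip": 0, "tx": -0.09, "ty": 0, "tz": 0, "wx": 0, "wy": 0, "wz": 0}, {"grip": 0, "tx": -0.12, "ty": 0, "tz": 0, "wx": 0, "wy": 0, "wz": 0}, {"grip": 0, "tx": -0.134, "ty": 0, "tz": 0, "wx": 0, "wy": 0, "wz": 0}, {"grip": 0, "tx": -0.134, "ty": 0, "tz": 0, "wx": 0, "wy": 0, "wz": 0}, {"grip": 0, "tx": -0.134, "ty": 0, "tz": 0, "wx": 0, "wy": 0, "wz": 0}]}}

```text
time_s: 23.82
position: [0.6196, 0.2483, 0.2699]
tool_rot: [0.099, 0.701, 0.099, -0.7]
wrist_force: [0.0, -0.4, -0.8]
grip_width: 0.0857
```

```bash
python3 snap.py c0 wrist scene
python3 - <<'E'
from h import *
import pickle
w=cv2.imread("pics/wrist_c0.png");s=cv2.imread("pics/scene_c0.png")
cv2.imwrite("pics/c0z.png",np.hstack([cv2.resize(w[80:260,170:340],None,fx=2,fy=2),cv2.resize(s[120:240,240:380],None,fx=3,fy=3)]))
E
```

```text
23.8167 [0.61959784 0.24828999 0.26993788] [ 0.04991511 -0.42533596 -0.7539753 ] 0.08572656961672002
[[ 1.500e-03  2.761e-01 -9.611e-01]
 [ 3.000e-04 -9.611e-01 -2.761e-01]
 [-1.000e+00  1.000e-04 -1.500e-03]]
```

View pics/c0z.png

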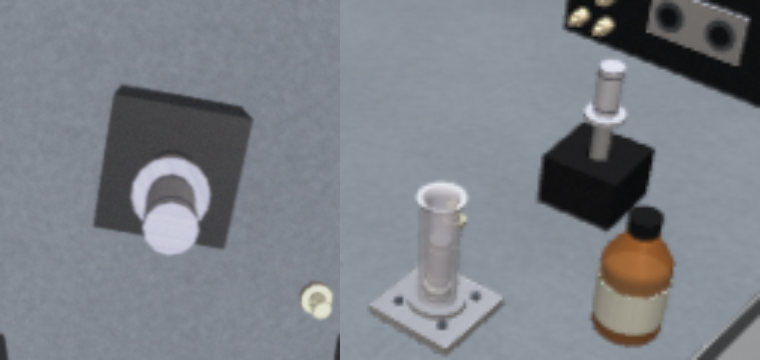

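View pics/scene_c0.png

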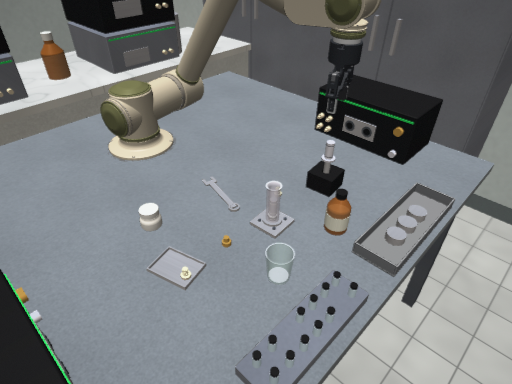

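The rod stands upright and fully down in its stand (scene 327,165), as at the start. The cartridge is packed deep in the column (273,205), and every bystander looks where it was. Handing in.

```bash
python3 -c "
from workcell import ctrl
print(ctrl.close_job())"
```

```text
the job is handed in; nothing more can be done
None
```

The job is done and handed in at about 24 s of the 70 s allowed; the interface gives no verdict.

- **Cartridge:** I stood it on the seal in the column's mouth and released it. It was upright when checked in the wrist and scene views.
- **Packing:** The rod met a steady drag of about 6 N. At a TCP height of 0.207 m it stopped moving while the force kept rising. I then leaned on it with about 15.6 N for more than 0.5 s, and no reading went above 16 N. I put the rod tip at about 44 mm below the mouth, so the cartridge's centre is about 69 mm down (at least 56.5 mm needed).
- **Rod:** I drew it out and lowered it into its stand until it touched the floor of the hole, at the same height where I had picked it up (0.136 m). It was then released, and the gripper is 13 cm above that with nothing touching it.

**Last checks:** In the final pictures the rod stands upright, fully down, and the cartridge is deep in the column. By eye, no bystander has moved; I did not measure their positions.

**Disagreements:** The cameras differed: the top camera read about 3 mm short in x, and the scene camera differed from it by 5–10 mm in x. I relied on the wrist camera and on where the gripper actually closed. One wrist measurement of the rod's tilt was also about 2 mm off; the scene view showed this, and I corrected it before pushing.

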